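Empty the carton sealer's catch tray into the tote

ROBOT

A 6-joint arm with a two-finger parallel gripper is mounted at the origin on the work surface. World frame = base frame: x ahead of the robot, y to its left, z up, the work surface at z = 0. Lengths are in mm, angles in rad, forces in N, time in s.
With the tool pointing down it reaches from about 375 to 900 mm from the base axis. Payload 3.1 kg.
Tool frame: the origin (TCP) lies on the mounting face of the last link; the fingertips stand 173 mm ahead of it and the grasp point (between the pads) lies 155 mm ahead of it; x points along the fingers, y is the direction in which the jaws open and shut, and the axes are right-handed (so a half turn about x gives the same grasp; the last joint's range is limited). The gripper opens to 85 mm and grips with 20 to 120 N. Pads are 22 mm wide; open, the fingers measure 114 mm over their backs; the gripper's body (76 mm by 85 mm) begins 54 mm behind the grasp point. The pads swing forward as they close: fully open they stand 13 mm farther back than shut.
Start: joints at [-1.403, 0.527, 1.433, -0, 1.181, -0.178], TCP at [212.453, -587.76, 404.71] pointing down, gripper open.
Joint ranges: [-3.08, 3.08], [-0.75, 2.2], [0.22, 2.44], [-1.43, 4.57], [0, 2.65], [-2.85, 2.85]. Speed limits (rad/s): [2.79, 2.79, 3.14, 3.14, 3.14, 3.14].

INTERFACE

Orientations are given as [roll, pitch, yaw] about the fixed x, y, z axes, in that order (R = Rz(yaw) Ry(pitch) Rx(roll)).
In Python, from rig import sense, grab_frame, hand_in gives the robot as it stands.
- The arm moves only by the shell command python3 -m pendant 'ROWS' [FORCE]. ROWS is JSON, a list of rows, each a list of 5 numbers: the closure, from -1 (fully open) to 1 (shut), so that 0 is half open, then the shift along the world's x, y, z in mm, then the turn about the world's z in degrees. A call has 1 to 12 rows; each row is the pose to reach, as a shift and turn from the pose commanded when the call began; what a row does not reach only later rows make up. A row lasts 1/12 s, in which the tool goes at most 41.7 mm and 7.16 degrees, less where a joint would pass 70% of its speed; a pose out of reach is approached as far as the arm can. A call with a gripper value outside its range is refused whole. The fingers move at their own pace and stop on an object; FORCE is the grip in N (left out, the last holds). Time passes only in rows, so rows that repeat a pose let the fingers close. It gives the time, the measured TCP pose, the force and the opening at its end, in the units of the state.
- sense(): the state, without advancing time (a new reading comes with each control period).
- grab_frame(name): name is "scene" or "top" or "wrist"; returns a dict with "img" (400x640x3 uint8, red, green, blue), "range_z" (400x640 float32, mm along the optical axis (not along the pixel's ray), 0 where there is no reading), "fx", "fy", "cx", "cy" (pixels), "eye" and "rotation" of the camera in the world. Camera axes: x right, y up, looking along -z (the intrinsics and any distortion apply to the point x, -y, -z); pixel columns grow to the right and rows downward; lengths in mm; the calibration is good to about 2 mm. The wrist camera is an equidistant fisheye: a pixel r from the principal point sees the ray r / f radians off the axis. A picture is of the moment at which its call begins.
- hand_in(): hands the job in, once; it reports no verdict.
The state is a dict: "time": time; "joint_positions": joint angles; "qd": joint speeds; "joint_efforts": joint torques, N m; "eef_pos": TCP position; "tool_rot": TCP orientation; "force": force on the tool from outside, world axes, zero at the start; "torque": the same for the moment, N m; "finger_gap": finger opening in mm.
Only numpy, scipy, OpenCV 4.12 (cv2) and the standard library are available. Lean on these libraries where they do the work, as an engineer would, in place of code of your own. Each camera call takes 0.05 s, during which the arm holds its last target.

TASK

Slide the empty tote along its rails fully home against its stop, then swing the catch tray's end flap over by its T-shaped pull and lower it gently all the way onto its open stop, so that it slopes into the tote. Then slide the three sealed cartons out over the flap, without lifting them, so that they lie in the tote; the carton whose top flaps stand open stays upright in the tray. Disturb nothing else on the bench.

Things in the scene. Friction and masses are not known exactly. Their poses are not given: they have to be found in the camera images.
- stand: The fixed steel catch-tray stand. Origin on the bench top, right below the middle of the flap's hinge line; x runs along the hinge, across the tray; +y points from the hinge into the tray, towards the roller chute of the carton sealer; z up. It stands at a different place and yaw each time.
- tray_floor (a point): Centre of the tray's floor, 150 mm above the bench, axes as the stand's. The floor is 262 mm wide inside (x) and runs from the hinge (stand y = 0, closed only by the flap) to the back wall at y = 267 mm; side and back walls rise 45 mm above it. The chute's lower end hangs over just behind the back wall, top edge 245 mm above the bench, and rises away from there.
- tote_stop (a point): The tote's stop: middle of the outer face of a cross bar on the bench, at stand y = -15 mm; the bar is 40 mm high, this point 20 mm. From there two guide rails run along the bench towards stand -y to y = -415 mm, 30 mm high, 294 mm apart inside.
- flap_hinge (a point): Middle of the flap's hinge line, 150 mm above the bench, level with the tray floor at its open end; axes as the stand's. The flap is an aluminium plate 250 mm wide along the hinge, 100 mm from hinge to edge, 4 mm thick, 0.3 kg.
- flap (a joint): Angle of the flap, rad. 0: closed, leaning 0.20 rad into the tray on its closed stop; 0.20: upright; 1.77: level, pointing out of the tray (stand -y); 2.47: fully open on its stop, sloping 40 degrees down into the tote. The hinge is nearly free: the flap stays nowhere in between and falls shut or open by its weight.
- flap_pull (a point): Middle of the flap's T-shaped pull: a round crossbar, 12 mm thick and 44 mm long, parallel to the hinge and 140 mm from it (its axis 4 mm outside the plane of the plate's inner face), 40 mm beyond the plate's edge on a flat stem 18 mm wide. Held by its two ends it turns between the fingers as the flap swings. On the open stop it is about 57 mm above the bench.
- tote_floor (a point): Centre of the inner floor of the empty grey plastic tote (loose, about 0.8 kg), 4 mm above its underside. The tote is 280 mm wide (x), 320 mm long (y), 110 mm high, walls 4 mm thick with a 2 mm lip at the rim. It stands between the rails with 7 mm play each side, 50 to 110 mm short of the stop. Fully home, this point is at stand y = -175 mm.
- tote: The same tote as a body; origin at the centre of its underside.
- open_carton_mid (a point): The fourth carton, not sealed: the same cardboard box as the others (50 x 100 x 44 mm; point at its centre, 22 mm above its underside; long axis y), but its top flaps stand open, up to 70 mm above the tray floor, and two brown cups show inside. It stands in any one of the four places across the tray.
- open_carton: The same open carton as a body; origin at the centre of its underside.
- carton1_mid (a point): Sealed carton 1: closed cardboard box with tape along its top, 50 wide (x), 100 long (y), 44 mm high, about 0.18 kg; point at its centre. The four cartons stand side by side on the tray floor, about 64 mm apart, long axes roughly towards the flap, 50 to 85 mm of floor free in front of them and 80 mm behind. On the open flap a carton slides down by itself.
- carton1: Sealed carton 1 as a body; origin at the centre of its underside.
- carton2_mid (a point): Sealed carton 2: closed cardboard box with tape along its top, 50 wide (x), 100 long (y), 44 mm high, about 0.18 kg; point at its centre. The four cartons stand side by side on the tray floor, about 64 mm apart, long axes roughly towards the flap, 50 to 85 mm of floor free in front of them and 80 mm behind. On the open flap a carton slides down by itself.
- carton2: Sealed carton 2 as a body; origin at the centre of its underside.
- carton3_mid (a point): Sealed carton 3: closed cardboard box with tape along its top, 50 wide (x), 100 long (y), 44 mm high, about 0.18 kg; point at its centre. The four cartons stand side by side on the tray floor, about 64 mm apart, long axes roughly towards the flap, 50 to 85 mm of floor free in front of them and 80 mm behind. On the open flap a carton slides down by itself.
- carton3: Sealed carton 3 as a body; origin at the centre of its underside.
- teapot: Bystander, to be left alone: a brown stoneware teapot, 100 mm in diameter, 93 mm high, about 155 mm over spout and handle, on the far side of the bench; origin at the centre of its underside.
- small_cup: Bystander, to be left alone: a brown stoneware cup, 76 mm in diameter, 62 mm high, beyond the tote; origin at the centre of its underside.
- tape_roll: Bystander, to be left alone: a roll of brown tape lying flat, 104 mm in diameter, 48 mm high, left of the robot; origin at the centre of its underside.
- tape_roll2: Bystander, to be left alone: a second roll of brown tape lying flat, 104 mm in diameter, 48 mm high, under the chute; origin at the centre of its underside.
Mind the look-alikes: they are no part of the job. What is shaped like the carton1 but green or orange is not meant.

How it is judged (in metres and radians):
On the way, in this order (a step that is already met when the one before it is completed fails the run):
1. the tote is fully home against its stop (within 12 mm) while the flap is still up (y of tote_floor in the frame of stand above -0.187 m and value of joint flap below 1 rad), for 0.2 s.
2. the flap lies open on its stop (within 0.07 rad), the tote still home (y of tote_floor in the frame of stand above -0.187 m and value of joint flap above 2.4 rad), for 0.2 s.
At the end, for the whole second after the job is handed in: Tote home against its stop (within 12 mm); flap open on its stop (within 0.07 rad); the three sealed cartons at rest in the tote, centres inside its walls and under 100 mm above the bench; the open carton at rest in the tray behind the hinge, upright within 0.3 rad (all of step 2 and x of carton1_mid in the frame of tote_floor between -0.136 and 0.136 m and y of carton1_mid in the frame of tote_floor between -0.156 and 0.156 m and height (world z) of each of carton1_mid, carton2_mid, carton3_mid below 0.1 m and linear speed of each of carton1, carton2, carton3, open_carton below 0.03 m/s and x of carton2_mid in the frame of tote_floor between -0.136 and 0.136 m and y of carton2_mid in the frame of tote_floor between -0.156 and 0.156 m and x of carton3_mid in the frame of tote_floor between -0.136 and 0.136 m and y of carton3_mid in the frame of tote_floor between -0.156 and 0.156 m and y of open_carton_mid in the frame of stand between 0.02 and 0.27 m and x of open_carton_mid in the frame of stand between -0.135 and 0.135 m and height (world z) of open_carton_mid above 0.155 m and angle between open_carton_mid's own z axis and vertical below 0.3 rad and linear speed of tote below 0.02 m/s); the robot touches nothing.
It fails at once if the flap is dropped or banged onto its open stop (moving out faster than 4 rad/s once past vertical) (value of joint flap above 0.6 rad and velocity of joint flap above 4 rad/s).
It fails at once if a sealed carton is lifted out instead of slid (its centre more than 240 mm above the bench) (height (world z) of any of carton1_mid, carton2_mid, carton3_mid above 0.24 m).
It fails at once if something else on the bench is knocked or moved more than 3 cm (distance of any of teapot, small_cup, tape_roll, tape_roll2 from where it was at the start of the episode above 0.03 m).
It also fails if it takes over 72 s, if anything falls off the work surface, if the arm or the gripper's body presses on something with over 40 N, if the wrist force passes 120 N, or if a joint passes its speed limit or range.

## Working session

There is one attempt and no reset: what is moved stays moved. The work goes in short steps, Python scripts to look and compute and a shell command to move; the robot and the scene stay as the last step left them, time stands still between calls to the robot, and variables do not carry over. Pictures are saved under pics/ and viewed, and the job is handed in when it is done.

```bash
ls -la; mkdir -p pics; cat > h.py <<'E'
import numpy as np, cv2
from rig import sense, grab_frame, hand_in
def save(f,name,crop=None,scale=1):
    im=f["img"][:,:,::-1].copy()
    if crop: x0,y0,x1,y1=crop; im=im[y0:y1,x0:x1]
    if scale!=1: im=cv2.resize(im,None,fx=scale,fy=scale,interpolation=cv2.INTER_CUBIC)
    cv2.imwrite("pics/"+name,im)
def ray(f,u,v,fish=False):
    x=(u-f["cx"])/f["fx"]; y=(v-f["cy"])/f["fy"]
    if fish:
        r=np.hypot(x,y); s=np.sin(r)/r if r>1e-9 else 1
        d=np.array([x*s,-y*s,-np.cos(r)])
    else: d=np.array([x,-y,-1.0])
    return np.array(f["eye"]),np.array(f["rotation"])@d
def onplane(f,u,v,z,fish=False):
    e,d=ray(f,u,v,fish); return e+d*(z-e[2])/d[2]
def depthpt(f,u,v):
    e,d=ray(f,u,v); return e+d*float(f["range_z"][int(v),int(u)])
def cloud(f):
    v,u=np.mgrid[0:400,0:640]; z=f["range_z"]
    P=np.stack([(u-f["cx"])/f["fx"]*z,-(v-f["cy"])/f["fy"]*z,-z],-1)
    W=P@np.array(f["rotation"]).T+np.array(f["eye"]); W[z<=0]=np.nan
    return W
E
python3 - <<'E'
from h import *
s=sense(); print(s)
for n in ("scene","top","wrist"):
    f=grab_frame(n); save(f,n+"0.png"); print(n,f["eye"],f["rotation"],f["fx"],f["cx"],f["cy"], f.keys())
E
```

```text
total 12
drwxr-xr-x  3 agent agent 4096 Dec  6 23:25 .
drwxr-xr-x 23 root  root  4096 Dec  6 23:25 ..
drwxr-xr-x  2 agent agent 4096 Dec  6 23:25 pics
{'time': 0.0, 'joint_positions': array([-1.40251203e+00,  5.28461592e-01,  1.43393971e+00,  4.92008830e-05,
        1.18140191e+00, -1.78515270e-01]), 'qd': array([-2.62486245e-05, -2.63673343e-05,  2.37160341e-03,  4.90837022e-05,
        1.05545589e-03, -8.51147508e-04]), 'joint_efforts': array([-4.54323763e-04, -4.42351592e+01, -1.78020823e+01, -4.67210939e-04,
        8.36014864e-03, -2.46550151e-06]), 'eef_pos': array([ 212.39409469, -587.42284252,  403.72411801]), 'tool_rot': array([-1.76988093,  1.56858529,  1.71849256]), 'force': array([ 0.73331819, -0.17599336,  0.24559452]), 'torque': array([-0.03872656,  0.01070573,  0.0178314 ]), 'finger_gap': 85.5592323717533}
scene [1441.38084828 -294.35983631 1218.23149915] [7.81105473e-01 4.25745497e-04 1.15245526e+00] 486.1420730516207 314.63940013585204 201.17271722755132 dict_keys(['img', 'range_z', 'fx', 'fy', 'cx', 'cy', 'eye', 'rotation'])
top [ 466.11095584  147.19069687 1287.15939209] [ 0.05705789 -0.00552695 -1.58409093] 384.03302536990026 317.60734670941423 192.09053940417593 dict_keys(['img', 'range_z', 'fx', 'fy', 'cx', 'cy', 'eye', 'rotation'])
wrist [ 281.24498359 -560.64983681  372.53878496] [-0.29294318  0.00169468 -1.22439241] 309.70691628693146 324.7708542275943 200.87930348586463 dict_keys(['img', 'range_z', 'fx', 'fy', 'cx', 'cy', 'eye', 'rotation'])
```

Rotation is rpy; I'll convert. View pictures.

```bash
python3 - <<'E'
s=open('h.py').read()
s=s.replace('np.array(f["rotation"])','RM(f)').replace('def save','''from scipy.spatial.transform import Rotation as Ro
def RM(f):
    return Ro.from_euler("xyz",f["rotation"]).as_matrix()
def save''',1)
open('h.py','w').write(s)
E
```

```text
(no output)
```

View pics/scene0.png

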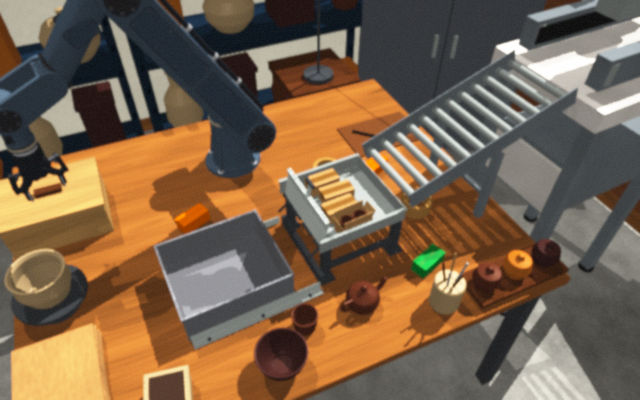

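View pics/top0.png

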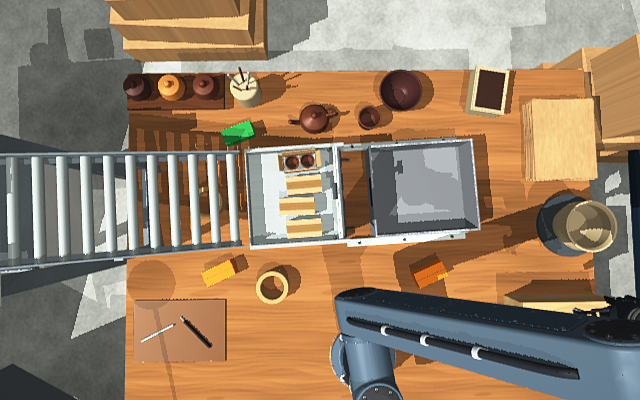

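View pics/wrist0.png

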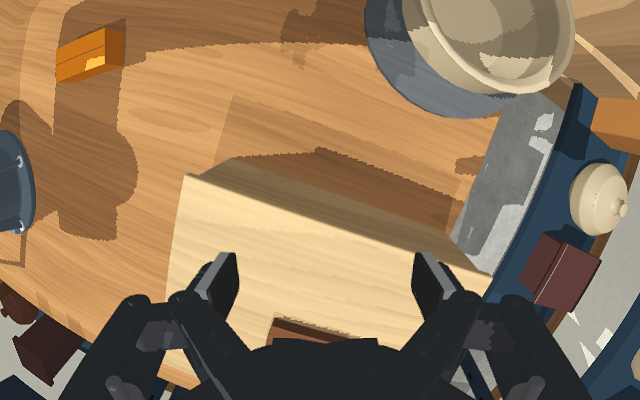

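Top view: image up = +x and right = -y. The tray is at about (297,195) with the flap at its right edge. The tote is at (425,185). The open carton with two cups is at (300,160), the sealed cartons at (304,183), (300,205) and (303,227). Look-alikes: the green box at (238,132), orange at (218,271) and orange at (430,272).

```bash
python3 - <<'E'
from h import *
f=grab_frame("top"); W=cloud(f)
save(f,"top_crop.png",(230,120,500,260),2.9)
for (u,v) in [(450,180),(425,260),(270,200),(304,183),(300,205),(303,227),(290,160),(374,170),(478,190),(425,140),(343,170),(340,200),(336,192),(238,195),(225,240),(262,152),(262,243),(249,200),(355,147),(355,240)]:
    print((u,v),np.round(W[v,u]))
# scene cloud extremes
g=grab_frame("scene"); save(g,"scene_crop.png",(150,130,420,350),2.9)
E
```

```text
(450, 180) [ 574. -307.    1.]
(425, 260) [ 309. -215.    1.]
(270, 200) [509. 281. 150.]
(304, 183) [555. 179. 192.]
(300, 205) [492. 191. 194.]
(303, 227) [430. 183. 195.]
(290, 160) [625. 220. 171.]
(374, 170) [612. -52.   0.]
(478, 190) [ 540. -401.    1.]
(425, 140) [nan nan nan]
(343, 170) [613.  52.  -4.]
(340, 200) [505.  77. 197.]
(336, 192) [523.  93. 291.]
(238, 195) [533. 406.  -0.]
(225, 240) [383. 451.  -6.]
(262, 152) [647. 299. 187.]
(262, 243) [383. 306. 146.]
(249, 200) [509. 340. 172.]
(355, 147) [690.  11.   5.]
(355, 240) [380.  19.  27.]
```

View pics/top_crop.png

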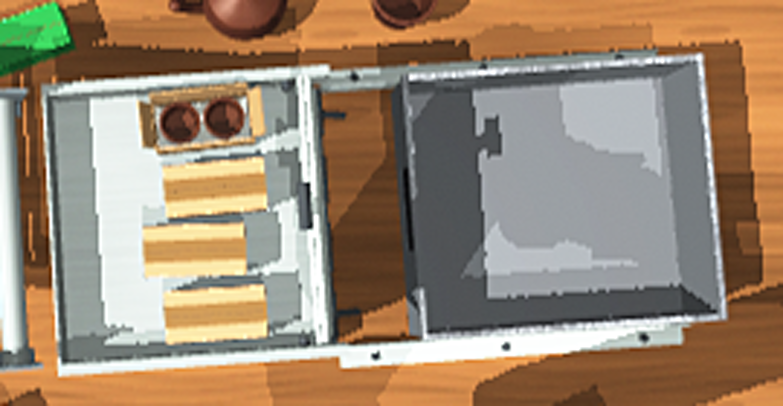

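View pics/scene_crop.png

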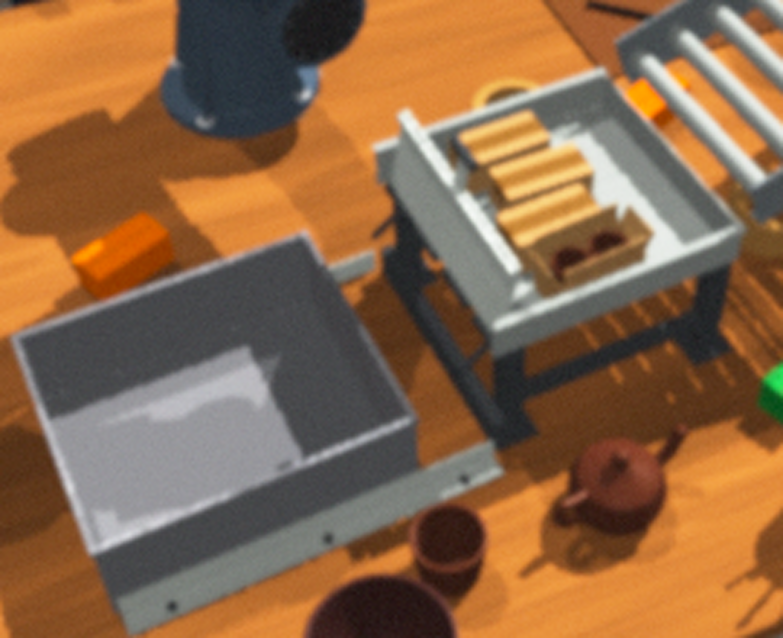

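```bash
cat > loc.py <<'E'
from h import *
def rect(P):
    r=cv2.minAreaRect(P.astype(np.float32)); return r
f=grab_frame("top"); W=cloud(f).reshape(-1,3); C=f["img"].reshape(-1,3)
W=np.nan_to_num(W,nan=-999)
b=(W[:,0]>330)&(W[:,0]<720)
S=b&(W[:,1]<380)&(W[:,1]>60)&(abs(W[:,2]-195)<6)
print("tray walls",rect(W[S][:,:2]),S.sum())
print(cv2.boxPoints(rect(W[S][:,:2])).round())
T=b&(W[:,1]<75)&(W[:,1]>-460)&(abs(W[:,2]-110)<6)
print("tote rim",rect(W[T][:,:2]),T.sum(),np.median(W[T][:,2]));print(cv2.boxPoints(rect(W[T][:,:2])).round())
P=b&(W[:,1]<150)&(W[:,1]>40)&(W[:,2]>275)&(W[:,2]<300)
print("pull",W[P].mean(0),rect(W[P][:,:2]),P.sum(), W[P][:,2].max())
F=b&(W[:,1]<150)&(W[:,1]>40)&(W[:,2]>235)&(W[:,2]<256)
print("flap edge",W[F].mean(0),rect(W[F][:,:2]),F.sum())
R=b&(W[:,1]<90)&(W[:,1]>-460)&(abs(W[:,2]-30)<5)
print("rails",rect(W[R][:,:2]),R.sum());print(cv2.boxPoints(rect(W[R][:,:2])).round())
E
python3 loc.py
```

```text
tray walls ((519.1513671875, 213.75271606445312), (286.89166259765625, 311.8880920410156), 3.252831220626831) 2850
[[367. 361.]
 [385.  50.]
 [671.  66.]
 [654. 378.]]
tote rim ((540.77490234375, -149.40455627441406), (284.460693359375, 403.2132873535156), 3.2985172271728516) 857 108.34475304440616
[[ 387.   44.]
 [ 410. -359.]
 [ 694. -342.]
 [ 671.   60.]]
pull [525.30848493  97.06805695 291.021629  ] ((525.23828125, 96.8416976928711), (42.57095718383789, 11.336651802062988), 3.999181032180786) 79 295.16483740392334
flap edge [525.30940458  86.84583309 245.16128377] ((526.24267578125, 87.15496063232422), (247.046875, 11.679288864135742), 3.1017677783966064) 344
rails ((538.5899658203125, -142.51441955566406), (300.14593505859375, 407.14715576171875), 3.2549631595611572) 329
[[ 377.   52.]
 [ 400. -354.]
 [ 700. -337.]
 [ 677.   69.]]
```

```bash
cat >> h.py <<'E'
H0=np.array([526.7,72.0]); YAW=np.radians(3.2)
def st(P):
    d=P[...,:2]-H0; c,s=np.cos(YAW),np.sin(YAW)
    return np.stack([d[...,0]*c+d[...,1]*s,-d[...,0]*s+d[...,1]*c,P[...,2]],-1)
def wd(x,y):
    c,s=np.cos(YAW),np.sin(YAW); return H0+np.array([x*c-y*s,x*s+y*c])
E
cat > loc2.py <<'E'
from h import *
def run(n="top"):
    f=grab_frame(n); W=cloud(f); S=st(np.nan_to_num(W,nan=-9999)); C=f["img"].astype(int)
    z=S[...,2]
    T=(abs(z-109)<7)&(abs(S[...,0])<160)&(S[...,1]<0)&(S[...,1]>-460)
    p=S[T]
    for nm,q in (("tote far end",p[(abs(p[:,0])<120)&(p[:,1]<-250)]),("tote near end",p[(abs(p[:,0])<120)&(p[:,1]>-140)])):
        if len(q): print(nm,len(q),"y",np.percentile(q[:,1],[2,50,98]).round(1),"z",np.median(q[:,2]).round(1))
    for nm,q in (("tote +x",p[(p[:,0]>110)&(p[:,1]<-130)&(p[:,1]>-330)]),("tote -x",p[(p[:,0]<-110)&(p[:,1]<-130)&(p[:,1]>-330)])):
        if len(q): print(nm,len(q),"x",np.percentile(q[:,0],[2,50,98]).round(1))
    B=(abs(z-195)<8)&(abs(S[...,0])<110)&(S[...,1]>240)&(S[...,1]<330); q=S[B]
    print("back wall",np.percentile(q[:,1],[2,50,98]).round(1),len(q))
    Ch=(z>225)&(abs(S[...,0])<150)&(S[...,1]>240)&(S[...,1]<400)
    print("chute min y",np.percentile(S[Ch][:,1],[1,5]) if Ch.any() else None)
    K=(abs(z-195)<6)&(abs(S[...,0])<128)&(S[...,1]>35)&(S[...,1]<235)&(C[...,0]-C[...,2]>35)
    n_,lab,stt,cen=cv2.connectedComponentsWithStats(K.astype(np.uint8),connectivity=4)
    for i in range(1,n_):
        if stt[i,4]>60:
            q=S[lab==i]; r=cv2.minAreaRect(q[:,:2].astype(np.float32)); print("carton",cen[i].round(),stt[i,4],"c",np.round(r[0],1),"sz",np.round(r[1],1),"ang",round(r[2],1),"z",np.median(q[:,2]).round(1),"ymax",np.percentile(q[:,1],98).round(1))
    K=(z>198)&(z<228)&(abs(S[...,0])<135)&(S[...,1]>35)&(S[...,1]<240)
    q=S[K]; q=q[q[:,0]>40] if len(q) else q
    if len(q): print("open carton pts",len(q),q.min(0).round(),q.max(0).round())
if __name__=="__main__": 
    import sys; run(*sys.argv[1:])
E
python3 loc2.py; echo; python3 loc2.py scene
```

```text
tote far end 219 y [-422.4 -417.9 -414.7] z 107.7
tote near end 195 y [-104.2 -100.3  -26.5] z 107.9
tote +x 145 x [136.7 140.  143.6]
tote -x 134 x [-140.3 -137.3 -134.3]
back wall [267.5 269.  297. ] 112
chute min y [286.10097175 314.84653758]
carton [303. 185.] 586 c [ 30.1 106.9] sz [ 50.  100.9] ang 0.9 z 192.5 ymax 155.0
carton [297. 206.] 585 c [-30.3 130.8] sz [100.3  49.5] ang 88.1 z 192.6 ymax 178.9
carton [304. 228.] 588 c [-94.4 114.4] sz [100.   49.8] ang 89.8 z 192.5 ymax 162.3
open carton pts 235 [ 69.  35. 198.] [134. 227. 222.]

tote far end 155 y [-422.8 -419.8 -416.8] z 110.0
tote near end 209 y [-106.2 -102.4  -22. ] z 109.1
tote +x 245 x [137.2 143.6 147.3]
tote -x 211 x [-141.3 -134.  -129. ]
back wall [264.2 267.9 299. ] 146
chute min y [281.31365987 298.82194304]
carton [324. 178.] 316 c [-92.2 120.7] sz [90.1 56.2] ang 89.3 z 193.7 ymax 162.6
carton [337. 196.] 783 c [  0.8 116.6] sz [116.3 126.6] ang 0.6 z 193.9 ymax 174.8
carton [351. 214.] 185 c [ 88.8 116.7] sz [ 39.2 102.6] ang 2.6 z 195.9 ymax 166.0
carton [358. 223.] 71 c [123.1 115.5] sz [  6.7 100.5] ang 1.6 z 193.6 ymax 162.1
open carton pts 417 [ 41.  54. 198.] [131. 175. 224.]
```

```bash
cat >> h.py <<'E'
def tool():
    s=sense(); R=Ro.from_euler("xyz",s["tool_rot"]).as_matrix()
    y=R[:,1]; a=np.degrees(np.arctan2(y[1],y[0]))
    p=np.array(s["eef_pos"]); g=p+155*R[:,0]
    print("t",round(s["time"],2),"tcp",p.round(1),"grasp",g.round(1),"stand",st(g).round(1),"jaw deg",a.round(2),"F",np.round(s["force"],1),"gap",round(s["finger_gap"],1),"q6",np.round(s["joint_positions"],2))
    return s,p,a
E
python3 - <<'E'
from h import *
tool()
for n,xy in dict(tote_start=(2,-475),tote_end=(2,-350),pull=(0,24)).items(): print(n,wd(*xy).round(1))
f=grab_frame("top"); S=st(np.nan_to_num(cloud(f),nan=-9999))
K=(S[...,1]<-440)&(S[...,1]>-700)&(S[...,0]>-250)&(S[...,2]>30)&(S[...,0]<250)
v,u=np.where(K)
print(len(u)); 
for i in range(0,len(u),max(1,len(u)//15)): print(u[i],v[i],S[v[i],u[i]].round())
E
```

```text
t 0.4 tcp [ 212.4 -587.7  404.6] grasp [ 212.4 -587.7  249.6] stand [-350.6 -641.1  249.6] jaw deg -70.13 F [-1.6  0.2 -0.5] gap 85.2 q6 [-1.4   0.53  1.43  0.    1.18 -0.18]
tote_start [ 555.2 -402.1]
tote_end [ 548.2 -277.3]
pull [525.4  96. ]
3709
537 104 [ 250. -664.   62.]
531 110 [ 233. -645.   57.]
529 115 [ 220. -645.   44.]
548 125 [ 179. -694.   60.]
544 136 [ 144. -676.   62.]
539 147 [ 110. -660.   55.]
545 157 [  76. -677.   55.]
547 167 [  43. -678.   58.]
536 177 [  13. -638.   60.]
577 206 [ -86. -688.  164.]
542 214 [-106. -643.   64.]
555 221 [-129. -656.  105.]
546 229 [-154. -650.   65.]
539 237 [-179. -632.   53.]
554 244 [-204. -673.   61.]
563 255 [-240. -696.   64.]
```

```bash
python3 -m pendant '[[1,34,18,0,7],[1,68,37,0,14],[1,102,55,0,21],[1,137,74,0,28],[1,172,92,0,35],[1,206,111,0,42],[1,240,130,0,49],[1,275,148,0,56],[1,310,167,0,63],[1,343,186,0,70],[1,343,186,0,73.3],[1,343,186,0,73.3]]' 40; python3 -c "
from h import *
tool()"
```

```text
time: 1.45
eef_pos: [557.5, -399.8, 404.4]
tool_rot: [-0.245, 1.571, -1.756]
force: [0.1, -0.3, 0.2]
finger_gap: 0.2
t 1.45 tcp [ 557.5 -399.8  404.4] grasp [ 557.5 -399.8  249.4] stand [   4.4 -472.8  249.4] jaw deg 3.46 F [ 0.1 -0.3  0.2] gap 0.2 q6 [-0.78  0.61  1.27 -0.    1.26 -0.85]
```

```bash
python3 -m pendant '[[1,-2,-2,-35,0],[1,-2,-2,-70,0],[1,-2,-2,-105,0],[1,-2,-2,-140,0],[1,-2,-2,-165,0],[1,-2,-2,-176,0],[1,-2,-2,-176,0],[1,-2,-2,-176,0]]'; python3 - <<'E'
from h import *
tool()
for n in("top","wrist"):
    f=grab_frame(n); save(f,n+"1.png")
E
```

```text
time: 2.12
eef_pos: [553.1, -404.7, 229.1]
tool_rot: [0.199, 1.57, -1.318]
force: [-0.4, -0.9, 0.8]
finger_gap: -0.2
t 2.12 tcp [ 553.1 -404.7  229.1] grasp [ 553.1 -404.7   74.1] stand [-2.000e-01 -4.774e+02  7.410e+01] jaw deg 3.07 F [-0.4 -0.9  0.8] gap -0.2 q6 [-0.79  0.82  1.39 -0.    0.94 -0.85]
```

View pics/top1.png

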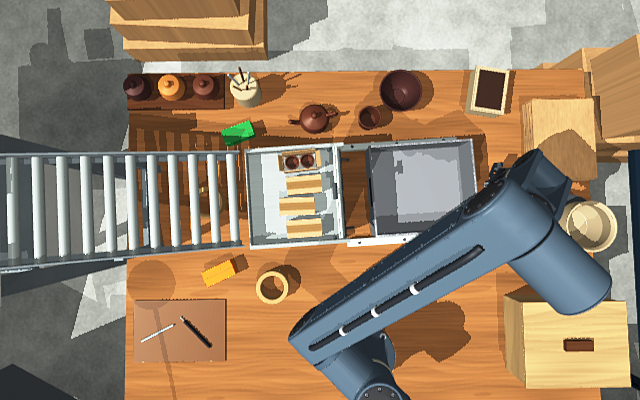

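View pics/wrist1.png

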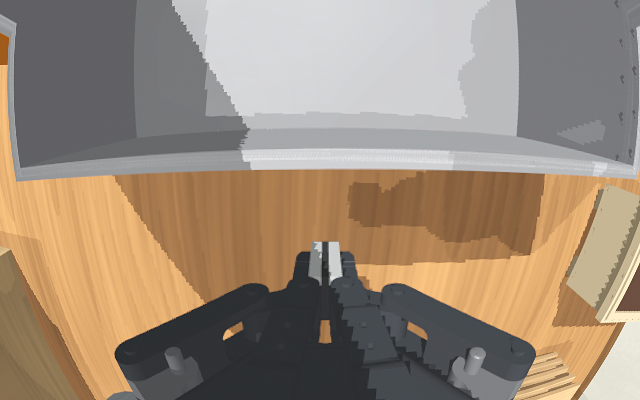

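```bash
python3 -m pendant '[[1,-2,25,0,0],[1,-2.5,40,0,0],[1,-3,48,0,0],[1,-3.3,56,0,0],[1,-3.6,64,0,0],[1,-4,72,0,0],[1,-4.5,80,0,0],[1,-5,88,0,0],[1,-5.4,96,0,0],[1,-5.8,104,0,0],[1,-6.2,112,0,0],[1,-6.2,112,0,0]]'; python3 - <<'E'
from h import *
tool()
E
python3 loc2.py | head -4
```

```text
time: 3.22
eef_pos: [547.9, -291.4, 230.0]
tool_rot: [0.874, 1.568, -0.641]
force: [0.3, -0.6, 0.9]
finger_gap: -0.2
t 3.22 tcp [ 547.9 -291.4  230. ] grasp [ 548.3 -291.7   75. ] stand [   1.3 -364.3   75. ] jaw deg 3.2 F [ 0.3 -0.6  0.9] gap -0.2 q6 [-0.67  0.75  1.57  0.    0.82 -0.72]
tote far end 107 y [-360.9 -349.6 -345.9] z 108.2
tote near end 174 y [-35.3 -31.9 -22. ] z 108.5
tote +x 142 x [138.8 141.7 145. ]
tote -x 21 x [-138.4 -135.1 -132.5]
```

```bash
python3 -m pendant '[[1,-0.3,5,0,0],[1,-0.5,9,0,0],[1,-0.8,13,0,0],[1,-1,16,0,0],[1,-1,18,0,0],[1,-1,19,0,0],[1,-1,19,0,0]]'; python3 -c "
from h import *
tool()"; python3 loc2.py | head -4
```

```text
time: 3.85
eef_pos: [546.9, -273.9, 229.3]
tool_rot: [0.644, 1.567, -0.871]
force: [0.6, -5.7, 1.1]
finger_gap: -0.3
t 3.85 tcp [ 546.9 -273.9  229.3] grasp [ 547.3 -274.3   74.3] stand [   1.2 -346.9   74.3] jaw deg 3.18 F [ 0.6 -5.7  1.1] gap -0.3 q6 [-0.65  0.74  1.59 -0.    0.8  -0.7 ]
tote far end 103 y [-341.2 -332.  -328.8] z 108.3
tote near end 170 y [-30.6 -15.2 -11.9] z 108.9
tote +x 155 x [126.2 141.6 145.3]
tote -x 13 x [-138.5 -135.3 -132.4]
```

```bash
python3 -m pendant '[[1,0,2,0,0],[1,0,3,0,0],[1,0,3,0,0],[1,0,3,0,0]]'; python3 -m pendant '[[1,2,-15,0,0],[1,2,-30,0,0],[1,2,-30,30,0],[1,2,-30,70,0],[1,2,-30,110,0],[1,2,-30,150,0],[1,2,-30,190,0],[1,2,-30,210,0]]'; python3 loc2.py | head -4
```

```text
time: 4.23
eef_pos: [547.0, -273.1, 229.4]
tool_rot: [0.415, 1.562, -1.1]
force: [-0.5, -12.8, -0.9]
finger_gap: -0.2
time: 4.9
eef_pos: [548.6, -300.4, 443.9]
tool_rot: [1.014, 1.565, -0.502]
force: [0.8, -0.6, 0.3]
finger_gap: 0.2
tote far end 204 y [-336.6 -332.1 -328.9] z 108.0
tote near end 168 y [-32.6 -15.3 -11.9] z 108.6
tote +x 147 x [137.1 141.8 145.6]
tote -x 143 x [-138.3 -135.1 -124. ]
```

```bash
python3 -m pendant '[[1,0,0,40,0],[1,-2,38,56,0],[-1,-4,76,56,0],[-1,-6,114,56,0],[-1,-8,152,56,0],[-1,-10,190,56,0],[-1,-12,228,56,0],[-1,-14,266,56,0],[-1,-16,304,56,0],[-1,-18,334,56,0],[-1,-18,338,56,0],[-1,-18,338,56,0]]'; python3 - <<'E'
from h import *
tool()
f=grab_frame("wrist"); save(f,"wrist2.png"); f=grab_frame("scene"); save(f,"scene2.png")
E
```

```text
time: 5.95
eef_pos: [529.8, 39.9, 494.1]
tool_rot: [-1.974, 1.568, 2.797]
force: [-0.3, -0.9, -0.5]
finger_gap: 85.6
t 5.95 tcp [529.8  39.9 494.1] grasp [529.4  40.  339.1] stand [  0.9 -32.1 339.1] jaw deg 3.38 F [-0.3 -0.9 -0.5] gap 85.6 q6 [-0.14  0.3   1.55  0.    1.29 -0.19]
```

View pics/wrist2.png

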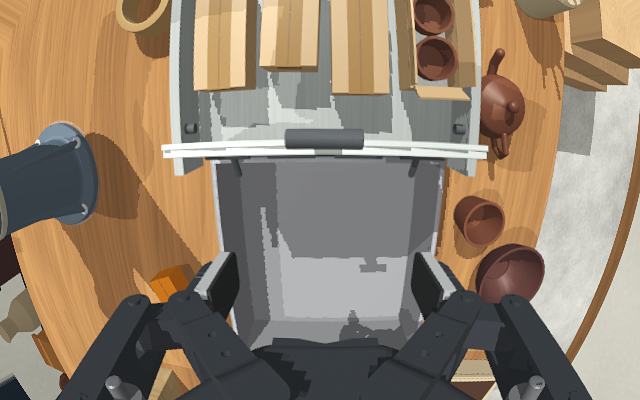

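View pics/scene2.png

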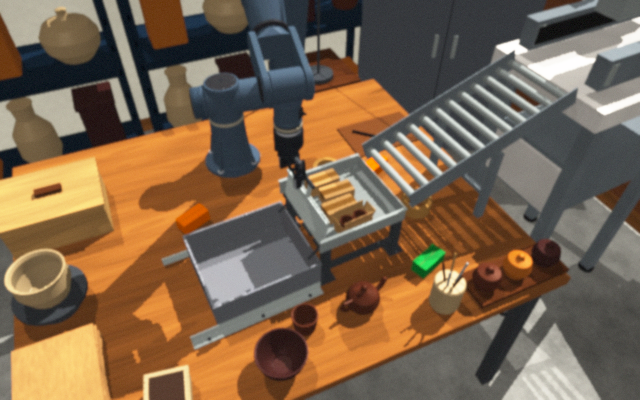

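The wrist view shows the crossbar at about (324,138), ends at columns 286 and 364, in front of the three sealed cartons; the open one with the cups is at top right. The tote is home under the flap.

```bash
python3 - <<'E'
from h import *
s,p,a=tool()
f=grab_frame("wrist")
im=f["img"].astype(int); m=((im.max(2)<95)&(im.min(2)>30)).astype(np.uint8); m[:120]=0;m[152:]=0;m[:,:270]=0;m[:,380:]=0
n,l,stt,c=cv2.connectedComponentsWithStats(m); i=1+np.argmax(stt[1:,4]); print(stt[i],c[i])
x,y,w,h=stt[i][:4]
for z in (282,288,294):
  A=onplane(f,x,y+h/2,z,True);B=onplane(f,x+w,y+h/2,z,True); print(z,A.round(1),B.round(1),"len",np.linalg.norm(A-B).round(1),"mid",((A+B)/2).round(1))
e,d=ray(f,*c[i],fish=True)
t=grab_frame("top"); # second view
W=cloud(t); K=(W[...,2]>280)&(W[...,2]<300)&(abs(W[...,0]-525)<40)&(abs(W[...,1]-97)<20); print(K.sum(), W[K].mean(0) if K.any() else None)
E
```

```text
t 6.05 tcp [530.4  37.7 494.3] grasp [530.2  37.7 339.3] stand [  1.6 -34.5 339.3] jaw deg 3.18 F [ 0.7 -0.4 -0. ] gap 85.1 q6 [-0.14  0.3   1.55 -0.    1.29 -0.19]
[283 136  79   9 555] [320.41261261 140.83243243]
282 [502.2  93.9 282. ] [548.4  96.4 282. ] len 46.3 mid [525.3  95.1 282. ]
288 [503.   94.5 288. ] [547.7  96.9 288. ] len 44.8 mid [525.3  95.7 288. ]
294 [503.8  95.1 294. ] [547.   97.5 294. ] len 43.2 mid [525.4  96.3 294. ]
79 [525.32812323  97.05836533 290.80737609]
```

```bash
python3 -m pendant '[[-1,-2,25,0,0],[-1,-5,50,0,0],[-1,-5,58,0,0],[-1,-5,58,-15,0],[-1,-5,58,-32,0],[-1,-5,58,-44,0],[-1,-5,58,-44,0],[-1,-5,58,-44,0]]'; python3 - <<'E'
from h import *
s,p,a=tool()
f=grab_frame("wrist"); save(f,"wrist3.png"); f=grab_frame("scene"); save(f,"scene3.png",(220,90,420,260),3.5)
E
```

```text
time: 6.82
eef_pos: [525.6, 95.2, 450.2]
tool_rot: [-1.474, 1.569, -2.991]
force: [-0.1, 0.3, 0.0]
finger_gap: 85.6
t 6.82 tcp [525.6  95.2 450.2] grasp [525.3  95.1 295.2] stand [-1.000e-01  2.320e+01  2.952e+02] jaw deg 3.09 F [-0.1  0.3  0. ] gap 85.6 q6 [-0.03  0.35  1.6  -0.    1.19 -0.08]
```

View pics/wrist3.png

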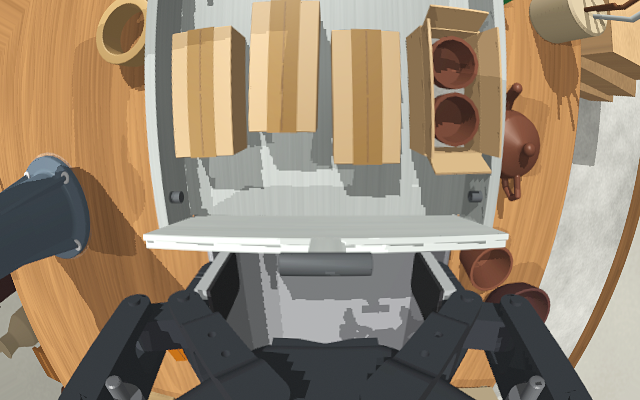

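View pics/scene3.png

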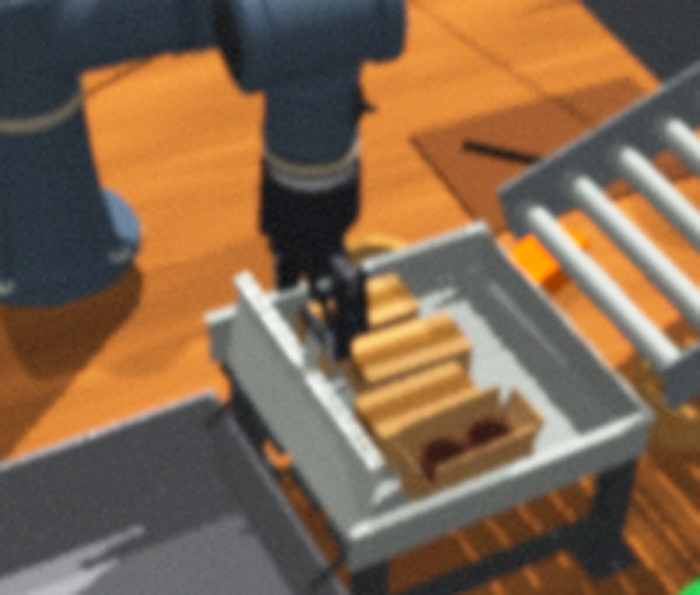

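```bash
python3 -m pendant '[[0,0,0,0,0],[0.3,0,0,0,0],[1,0,0,0,0],[1,0,0,0,0],[1,0,0,0,0],[1,0,0,0,0],[1,0,0,0,0]]' 40; python3 - <<'E'
from h import *
s,p,a=tool()
f=grab_frame("wrist"); save(f,"wrist4.png",(200,180,450,320),3)
E
```

```text
time: 7.5
eef_pos: [525.2, 96.2, 451.5]
tool_rot: [1.144, 1.57, -0.371]
force: [-1.1, -0.3, 5.1]
finger_gap: 42.7
t 7.5 tcp [525.2  96.2 451.5] grasp [525.4  96.2 296.5] stand [  0.   24.2 296.5] jaw deg 3.18 F [-1.1 -0.3  5.1] gap 42.7 q6 [-0.03  0.35  1.6  -0.    1.19 -0.08]
```

View pics/wrist4.png

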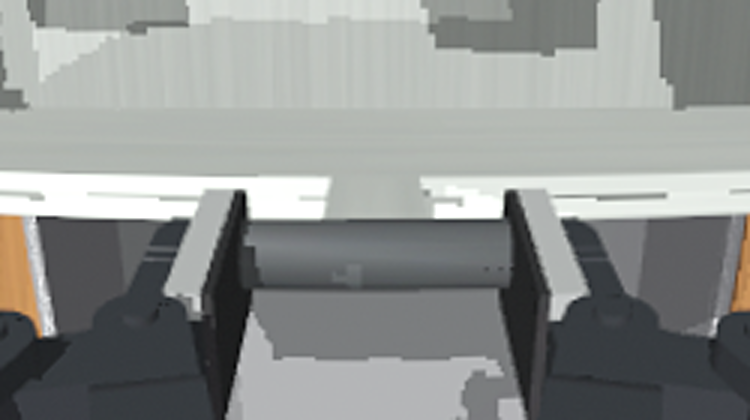

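```bash
python3 - <<'E'
import numpy as np
def p(t):
    a=t-.2; return np.array([-140*np.sin(a)-4*np.cos(a),150+140*np.cos(a)-4*np.sin(a)])
for i,t in enumerate(np.linspace(0,2.47,25)):
    d=p(t)-p(0); e=d-(p(2.47*12/24)-p(0))
    f=lambda d:[round(-.0558*d[0],1),round(.9984*d[0],1),round(d[1],1)]
    print(i,round(t,2),f(d), f(e) if i>=12 else "")
E
```

```text
0 0.0 [np.float64(-0.0), np.float64(0.0), np.float64(0.0)] 
1 0.1 [np.float64(0.8), np.float64(-14.3), np.float64(1.7)] 
2 0.21 [np.float64(1.6), np.float64(-28.7), np.float64(2.0)] 
3 0.31 [np.float64(2.4), np.float64(-43.0), np.float64(0.7)] 
4 0.41 [np.float64(3.2), np.float64(-57.1), np.float64(-2.0)] 
5 0.51 [np.float64(4.0), np.float64(-70.9), np.float64(-6.1)] 
6 0.62 [np.float64(4.7), np.float64(-84.2), np.float64(-11.7)] 
7 0.72 [np.float64(5.4), np.float64(-96.8), np.float64(-18.5)] 
8 0.82 [np.float64(6.1), np.float64(-108.7), np.float64(-26.7)] 
9 0.93 [np.float64(6.7), np.float64(-119.7), np.float64(-36.0)] 
10 1.03 [np.float64(7.2), np.float64(-129.6), np.float64(-46.4)] 
11 1.13 [np.float64(7.7), np.float64(-138.5), np.float64(-57.8)] 
12 1.24 [np.float64(8.2), np.float64(-146.1), np.float64(-70.0)] [np.float64(-0.0), np.float64(0.0), np.float64(0.0)]
13 1.34 [np.float64(8.5), np.float64(-152.4), np.float64(-82.9)] [np.float64(0.4), np.float64(-6.3), np.float64(-12.9)]
14 1.44 [np.float64(8.8), np.float64(-157.4), np.float64(-96.4)] [np.float64(0.6), np.float64(-11.3),
[... 541 characters left out ...]
t64(-160.5), np.float64(-167.6)] [np.float64(0.8), np.float64(-14.4), np.float64(-97.7)]
20 2.06 [np.float64(8.8), np.float64(-156.8), np.float64(-181.5)] [np.float64(0.6), np.float64(-10.7), np.float64(-111.6)]
21 2.16 [np.float64(8.5), np.float64(-151.6), np.float64(-195.0)] [np.float64(0.3), np.float64(-5.5), np.float64(-125.0)]
22 2.26 [np.float64(8.1), np.float64(-145.1), np.float64(-207.8)] [np.float64(-0.1), np.float64(1.0), np.float64(-137.9)]
23 2.37 [np.float64(7.7), np.float64(-137.3), np.float64(-219.9)] [np.float64(-0.5), np.float64(8.8), np.float64(-150.0)]
24 2.47 [np.float64(7.2), np.float64(-128.3), np.float64(-231.2)] [np.float64(-1.0), np.float64(17.8), np.float64(-161.2)]
```

```bash
python3 -m pendant '[[1,0.8,-14.3,1.7,0],[1,1.6,-28.7,2,0],[1,2.4,-43,0.7,0],[1,3.2,-57.1,-2,0],[1,3.2,-57.1,-2,0]]' 40; python3 - <<'E'
from h import *
s,p,a=tool()
f=grab_frame("wrist"); save(f,"wrist5.png")
E
```

```text
time: 7.97
eef_pos: [528.7, 37.5, 448.9]
tool_rot: [0.131, 1.57, -1.387]
force: [-1.0, -1.1, 5.6]
finger_gap: 42.8
t 7.97 tcp [528.7  37.5 448.9] grasp [528.7  37.3 293.9] stand [ 1.000e-01 -3.470e+01  2.939e+02] jaw deg 3.06 F [-1.  -1.1  5.6] gap 42.8 q6 [-0.14  0.35  1.62 -0.    1.18 -0.19]
```

View pics/wrist5.png

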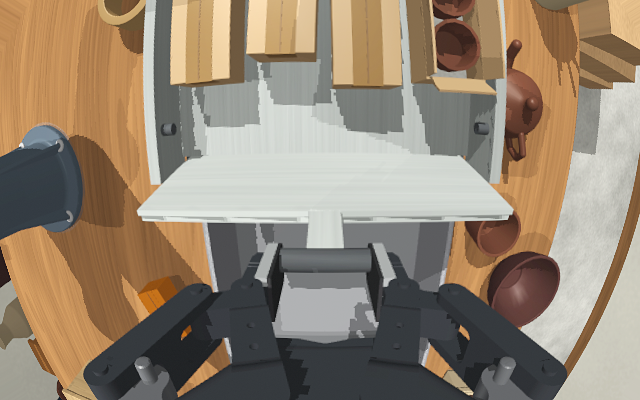

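The flap follows; the bar at (325,260) is held between the pads. I continue the arc.

```bash
python3 -m pendant '[[1,0.8,-13.8,-4.1,0],[1,1.5,-27.1,-9.7,0],[1,2.2,-39.7,-16.5,0],[1,2.9,-51.6,-24.7,0],[1,3.5,-62.6,-34,0],[1,4,-72.5,-44.4,0],[1,4.5,-81.4,-55.8,0],[1,5,-89,-68,0],[1,5.3,-95.3,-80.9,0],[1,5.6,-100.3,-94.4,0],[1,5.8,-103.8,-108.4,0],[1,5.8,-103.8,-108.4,0]]'; python3 - <<'E'
from h import *
s,p,a=tool()
f=grab_frame("wrist"); save(f,"wrist6.png")
f=grab_frame("scene"); save(f,"scene6.png",(150,60,430,350),2)
E
```

```text
time: 9.02
eef_pos: [534.7, -66.5, 338.5]
tool_rot: [-0.115, 1.567, -1.631]
force: [-1.7, -7.4, 2.9]
finger_gap: 42.3
t 9.02 tcp [534.7 -66.5 338.5] grasp [534.7 -67.1 183.5] stand [   0.2 -139.3  183.5] jaw deg 3.18 F [-1.7 -7.4  2.9] gap 42.3 q6 [-0.33  0.5   1.72 -0.    0.92 -0.38]
```

View pics/wrist6.png

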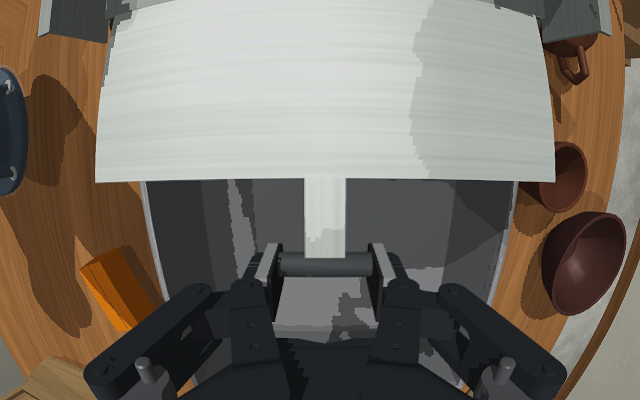

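View pics/scene6.png

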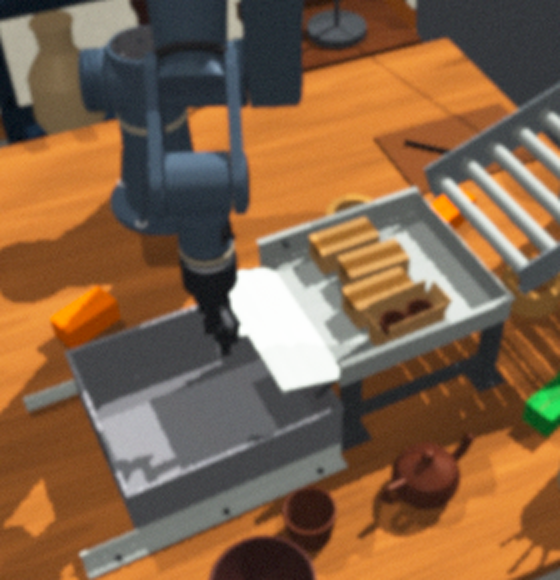

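```bash
python3 -m pendant '[[1,0.1,-2.2,-14.2,0],[1,0.1,-2.8,-28.6,0],[1,0.1,-1.9,-43,0],[1,0,0.4,-57.2,0],[1,-0.2,4.1,-71.1,0],[1,-0.5,9.3,-84.6,0],[1,-0.9,15.8,-97.4,0],[1,-1.1,19.7,-103.5,0],[1,-1.3,23.6,-109.5,0],[1,-1.5,28,-115.3,0],[1,-1.8,32.6,-120.8,0],[1,-1.8,32.6,-120.8,0]]'; python3 - <<'E'
from h import *
s,p,a=tool()
f=grab_frame("wrist"); save(f,"wrist7.png")
f=grab_frame("scene"); save(f,"scene7.png",(150,60,430,350),2)
E
```

```text
time: 10.12
eef_pos: [532.7, -32.0, 217.9]
tool_rot: [-0.329, 1.57, -1.843]
force: [-0.0, -6.3, -5.5]
finger_gap: 42.7
t 10.12 tcp [532.7 -32.  217.9] grasp [532.7 -32.2  62.9] stand [ 1.000e-01 -1.044e+02  6.290e+01] jaw deg 3.24 F [-0.  -6.3 -5.5] gap 42.7 q6 [-0.27  0.7   1.8  -0.    0.64 -0.32]
```

View pics/wrist7.png

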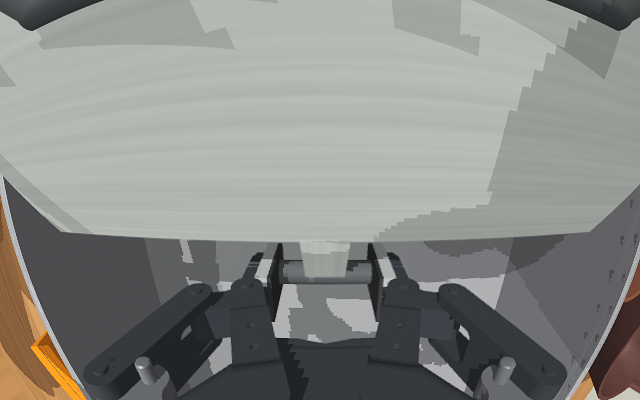

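View pics/scene7.png

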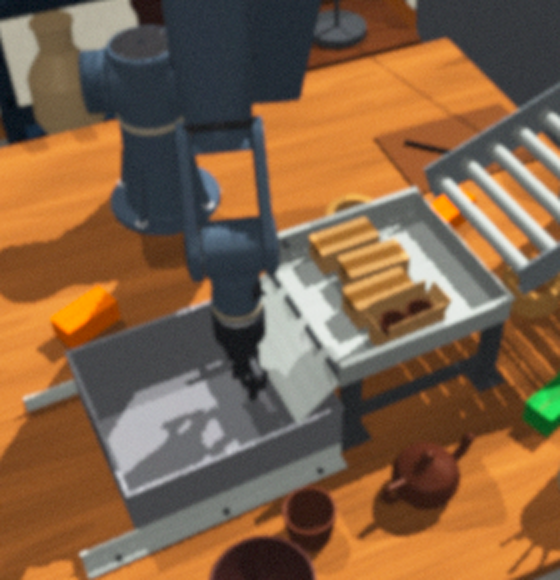

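```bash
python3 -m pendant '[[1,-0.1,1.5,-1.7,0],[1,-0.2,3,-3.4,0],[1,-0.2,3,-3.4,0]]'; python3 -c "
from h import *
tool()"
```

```text
time: 10.47
eef_pos: [532.6, -30.0, 215.8]
tool_rot: [0.004, 1.568, -1.51]
force: [-1.0, -8.8, -0.9]
finger_gap: 42.8
t 10.47 tcp [532.6 -30.  215.8] grasp [532.6 -30.3  60.8] stand [   0.2 -102.5   60.8] jaw deg 3.26 F [-1.  -8.8 -0.9] gap 42.8 q6 [-0.27  0.7   1.8  -0.    0.63 -0.32]
```

```bash
python3 -m pendant '[[0,0,0,0,0],[-0.4,0,0,0,0],[-0.4,0,0,0,0],[-0.4,0,0,0,0]]'; python3 -c "
from h import *
tool()
f=grab_frame('wrist'); save(f,'wrist8.png',(200,180,450,320),3)"
```

```text
time: 10.8
eef_pos: [532.3, -28.6, 216.0]
tool_rot: [3.115, 1.57, 1.599]
force: [-0.1, -0.7, -0.6]
finger_gap: 59.7
t 10.8 tcp [532.3 -28.6 216. ] grasp [532.3 -28.5  61. ] stand [  -0.  -100.7   61. ] jaw deg 3.17 F [-0.1 -0.7 -0.6] gap 59.7 q6 [-0.26  0.7   1.8   0.    0.64 -0.32]
```

View pics/wrist8.png

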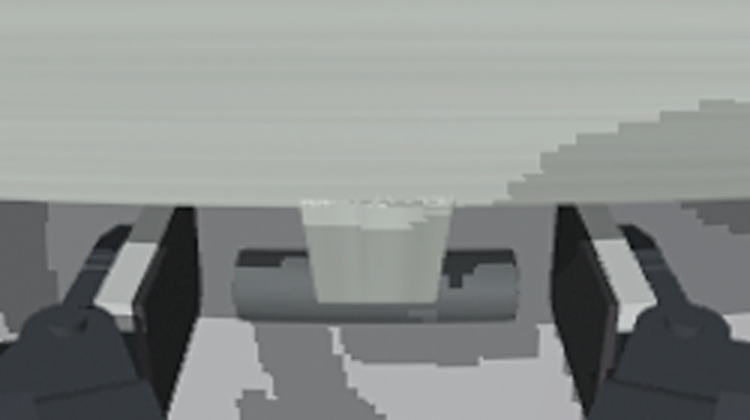

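```bash
python3 -m pendant '[[-0.4,0.5,-5,20,0],[-0.4,0.5,-8,50,0],[-0.4,0,-8,90,0],[0,0,-8,130,0],[0,0,-8,170,0],[0,0,-8,210,0],[0,0,-8,245,0],[0,0,-8,270,0],[0,0,-8,270,0]]'; cat > flap.py <<'E'
from h import *
f=grab_frame("top"); S=st(np.nan_to_num(cloud(f),nan=-9999))
K=(abs(S[...,0])<115)&(S[...,1]<-15)&(S[...,1]>-72)&(S[...,2]>60)&(S[...,2]<160)
q=S[K]
if len(q)>50:
    c=np.polyfit(q[:,1],q[:,2],1); print("flap slope deg",np.degrees(np.arctan(c[0])).round(1),"theta",round(np.pi/2+.2+np.arctan(c[0]),3),len(q))
E
python3 flap.py; python3 loc2.py; python3 - <<'E'
from h import *
tool(); save(grab_frame("top"),"top9.png"); save(grab_frame("scene"),"scene9.png")
E
```

```text
time: 11.6
eef_pos: [533.2, -36.8, 492.5]
tool_rot: [1.264, 1.558, -0.251]
force: [0.1, 0.2, -0.4]
finger_gap: 43.0
flap slope deg 40.2 theta 2.472 1263
tote far end 29 y [-336.1 -331.7 -329.2] z 109.1
tote near end 387 y [-56.6 -45.6 -36.7] z 109.1
tote +x 148 x [135.9 141.8 145.5]
tote -x 50 x [-138.1 -134.8 -132.4]
back wall [267.5 269.  290.1] 114
chute min y [286.76819383 314.62087484]
carton [304. 185.] 581 c [ 30.1 106.7] sz [ 50.1 100.8] ang 1.0 z 192.8 ymax 155.2
carton [297. 206.] 580 c [-30.2 130.8] sz [100.4  49.4] ang 88.3 z 192.6 ymax 179.2
carton [304. 228.] 586 c [-94.3 114.6] sz [100.3  49.6] ang 89.7 z 192.7 ymax 162.6
open carton pts 244 [ 46.  35. 198.] [134. 181. 223.]
t 11.7 tcp [532.  -36.6 487.2] grasp [532.4 -36.7 332.2] stand [  -0.4 -108.8  332.2] jaw deg 3.2 F [-0.4 -0.4 -0.2] gap 42.7 q6 [-0.28  0.31  1.56  0.    1.27 -0.33]
```

View pics/top9.png

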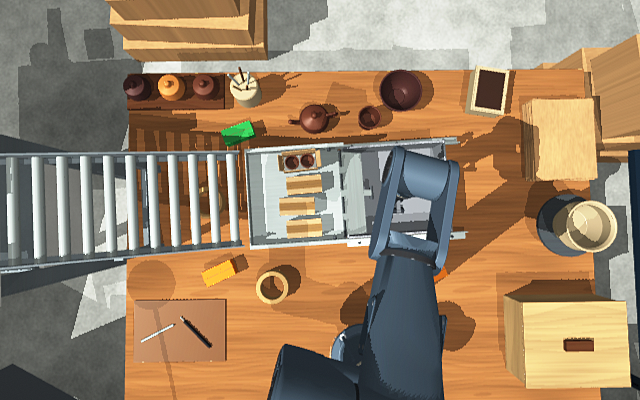

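View pics/scene9.png

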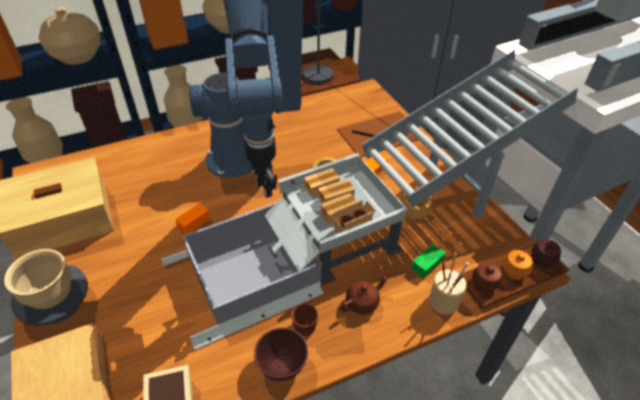

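```bash
python3 - <<'E'
from h import *
f=grab_frame("top"); W=cloud(f); S=st(np.nan_to_num(W,nan=-9999))
save(f,"top_c2.png",(240,140,360,250),6)
for lo,hi in((198,205),(205,212),(212,230)):
    K=(S[...,2]>lo)&(S[...,2]<hi)&(S[...,0]>40)&(S[...,0]<133)&(S[...,1]>40)&(S[...,1]<240)
    q=S[K]; print(lo,len(q)); 
    h,xe,ye=np.histogram2d(q[:,0],q[:,1],bins=[np.arange(40,136,8),np.arange(40,240,20)]); print(h.astype(int))
E
```

```text
198 84
[[0 0 0 0 0 0 0 0 0]
 [0 0 0 0 0 0 0 0 0]
 [0 0 0 0 0 0 0 0 0]
 [0 0 0 0 0 0 2 0 0]
 [1 0 0 0 0 1 4 0 0]
 [1 3 0 0 0 0 5 0 0]
 [0 4 0 0 0 1 5 0 0]
 [0 5 0 0 0 0 6 0 0]
 [1 4 0 0 0 2 3 0 0]
 [1 3 0 0 0 2 5 0 0]
 [0 6 6 6 5 2 0 0 0]]
205 63
[[0 0 0 0 0 0 0 0 0]
 [0 0 0 0 0 0 0 0 0]
 [0 0 0 0 0 0 0 0 0]
 [0 0 0 0 0 0 0 0 0]
 [1 0 0 0 0 0 4 0 0]
 [3 0 0 0 0 0 2 0 0]
 [3 0 0 0 0 0 3 0 0]
 [3 2 0 0 0 0 4 0 0]
 [1 1 0 0 0 0 6 0 0]
 [2 0 0 0 0 1 4 0 0]
 [1 3 5 4 5 5 0 0 0]]
212 91
[[0 0 0 0 0 0 0 0 0]
 [0 0 0 0 0 0 0 0 0]
 [0 0 0 0 0 0 0 0 0]
 [0 1 4 4 4 5 0 0 0]
 [0 4 0 0 0 0 2 0 0]
 [2 0 0 0 0 0 4 0 0]
 [3 0 0 0 0 0 2 0 0]
 [3 0 0 0 0 0 2 0 0]
 [2 0 0 0 0 0 2 0 0]
 [3 0 0 0 0 0 2 0 0]
 [1 4 8 9 9 9 2 0 0]]
```

View pics/top_c2.png

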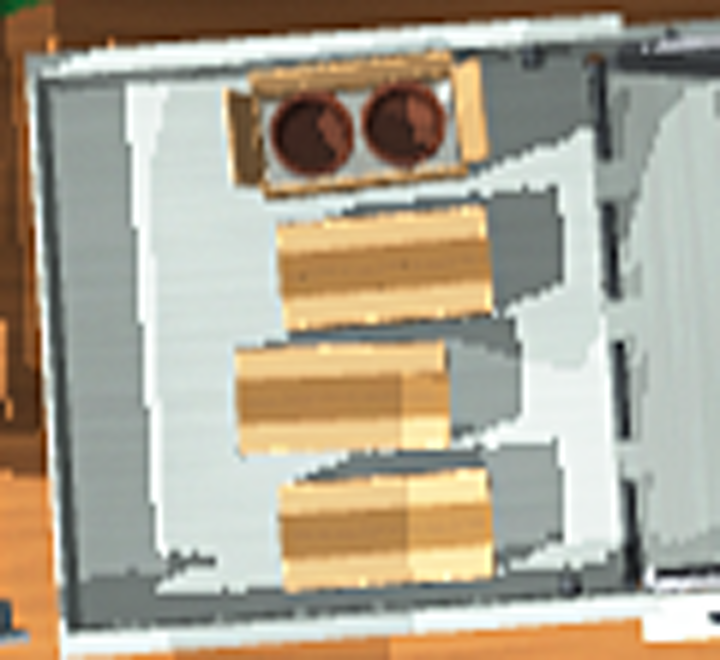

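```bash
python3 - <<'E'
from h import *
s,p,a=tool()
for n,xy in dict(C=(-94,195),B=(-31,210),A=(28,186)).items(): print(n,wd(*xy).round(1),(wd(*xy)-p[:2]).round(1))
f=grab_frame("top"); S=st(np.nan_to_num(cloud(f),nan=-9999))
for y0 in range(280,480,20):
    K=(abs(S[...,0])<170)&(S[...,1]>y0)&(S[...,1]<y0+20)&(S[...,2]>150); print(y0,np.percentile(S[K][:,2],[50,98]).round() if K.sum()>3 else None)
E
```

```text
t 11.85 tcp [531.7 -36.7 484.4] grasp [531.2 -36.6 329.4] stand [  -1.6 -108.6  329.4] jaw deg 3.18 F [ 0.3  0.7 -0.9] gap 43.0 q6 [-0.28  0.31  1.56  0.    1.27 -0.33]
C [422.  261.4] [-109.8  298.2]
B [484.  279.9] [-47.7 316.7]
A [544.3 259.3] [ 12.5 296. ]
280 [211. 244.]
300 [216. 250.]
320 [208. 261.]
340 [232. 262.]
360 [232. 272.]
380 [244. 277.]
400 [249. 283.]
420 [233. 294.]
440 [264. 294.]
460 [264. 305.]
```

```bash
python3 -m pendant '[[0.6,-12,33,0,0],[0.6,-24,66,0,0],[0.7,-37,99,0,0],[0.7,-49,132,0,0],[0.7,-61,165,0,0],[0.7,-73,198,0,0],[0.7,-85,231,0,0],[0.7,-97,264,0,0],[0.7,-110,298,0,0],[0.7,-110,298,-30,0],[0.7,-110,298,-60,0],[0.7,-110,298,-60,0]]'; python3 - <<'E'
from h import *
s,p,a=tool()
save(grab_frame("wrist"),"wrist10.png"); save(grab_frame("scene"),"scene10.png",(200,60,480,260),2.8)
E
```

```text
time: 12.9
eef_pos: [419.7, 261.0, 420.3]
tool_rot: [-1.294, 1.557, -2.807]
force: [-0.8, -0.3, -1.0]
finger_gap: 12.6
t 12.9 tcp [419.7 261.  420.3] grasp [417.6 260.3 265.3] stand [-98.4 194.1 265.3] jaw deg 3.28 F [-0.8 -0.3 -1. ] gap 12.6 q6 [ 0.33  0.33  1.73 -0.    1.09  0.27]
```

View pics/wrist10.png

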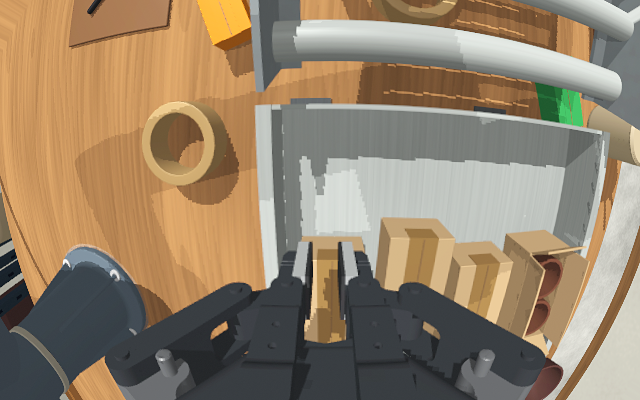

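View pics/scene10.png

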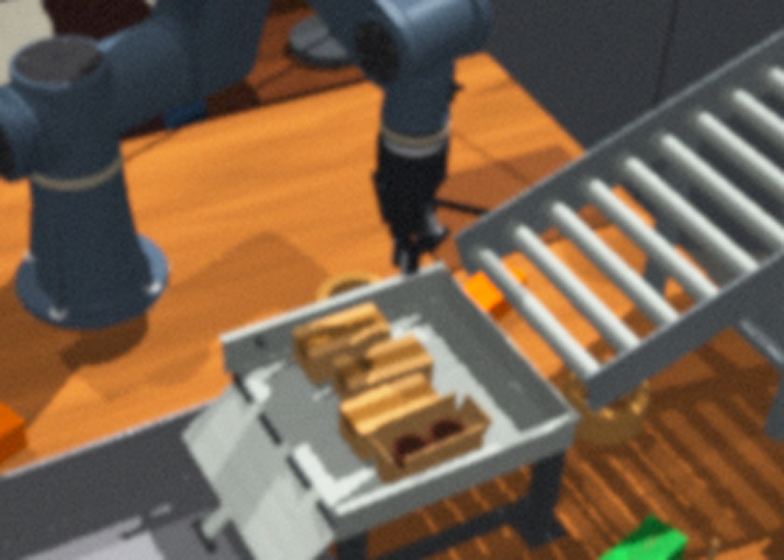

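```bash
python3 -m pendant '[[0.7,2,0,-30,0],[0.7,2,0,-60,0],[0.7,2,0,-75,0],[0.7,2,0,-75,0],[0.7,2,0,-75,0]]'; python3 - <<'E'
from h import *
s,p,a=tool()
save(grab_frame("wrist"),"wrist11.png")
E
```

```text
time: 13.42
eef_pos: [425.2, 260.7, 351.8]
tool_rot: [1.897, 1.57, 0.38]
force: [0.1, -1.0, 0.2]
finger_gap: 12.7
t 13.42 tcp [425.2 260.7 351.8] grasp [425.3 260.7 196.8] stand [-90.7 194.1 196.8] jaw deg 3.1 F [ 0.1 -1.   0.2] gap 12.7 q6 [0.33 0.44 1.8  0.   0.9  0.27]
```

View pics/wrist11.png

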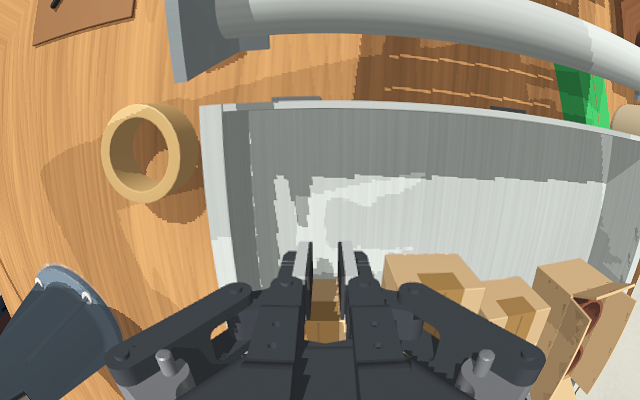

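```bash
python3 -m pendant '[[0.7,-3,0,-12,0],[0.7,-3,0,-17,0],[0.7,-3,0,-17,0],[0.7,-2.3,-12,-17,0],[0.7,-1.7,-22,-17,0],[0.7,-1.2,-32,-17,0],[0.7,-0.6,-42,-17,0],[0.7,0,-52,-17,0],[0.7,0.5,-62,-17,0],[0.7,1,-72,-17,0],[0.7,1.5,-82,-17,0],[0.7,1.5,-82,-17,0]]'; python3 - <<'E'
from h import *
s,p,a=tool()
save(grab_frame("wrist"),"wrist12.png"); save(grab_frame("scene"),"scene12.png",(200,60,480,260),2.8)
E
python3 loc2.py | grep carton
```

```text
time: 14.47
eef_pos: [425.8, 177.2, 334.0]
tool_rot: [-0.799, 1.57, -2.316]
force: [-0.7, 0.2, -0.4]
finger_gap: 12.9
t 14.47 tcp [425.8 177.2 334. ] grasp [425.7 177.  179. ] stand [-95.  110.5 179. ] jaw deg 3.07 F [-0.7  0.2 -0.4] gap 12.9 q6 [ 0.15  0.43  1.91 -0.    0.81  0.1 ]
carton [295. 156.] 64 c [108.3 120.6] sz [27.2 72. ] ang 4.5 z 194.1 ymax 155.4
carton [304. 185.] 595 c [ 30.2 106.8] sz [ 49.9 100.9] ang 0.5 z 192.6 ymax 155.3
carton [295. 205.] 479 c [-28.9 130.6] sz [100.3  47.9] ang 89.0 z 192.6 ymax 179.1
open carton pts 234 [ 45.  55. 198.] [135. 187. 222.]
```

View pics/wrist12.png

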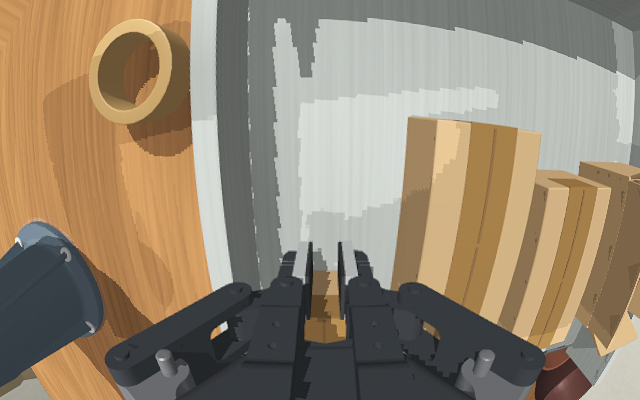

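View pics/scene12.png

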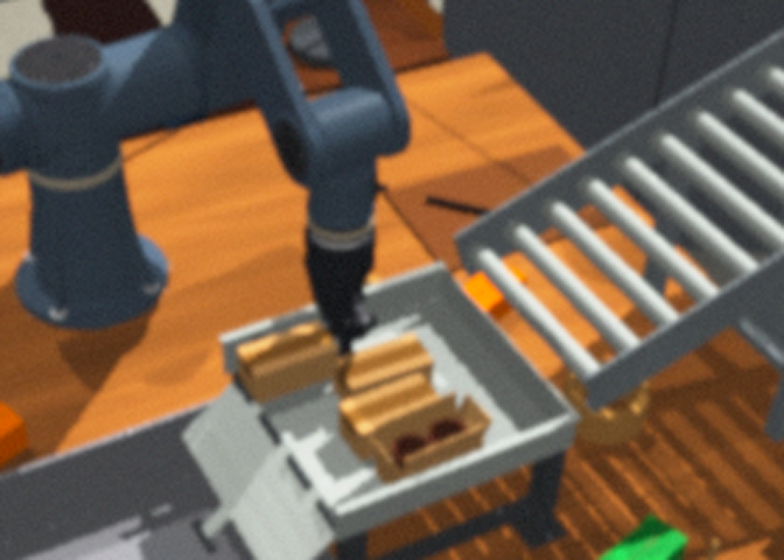

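```bash
python3 -m pendant '[[0.7,0.5,-10,0,0],[0.7,1.1,-20,0,0],[0.7,1.7,-30,0,0],[0.7,2.2,-40,0,0],[0.7,2.8,-50,0,0],[0.7,3.4,-60,0,0],[0.7,3.9,-70,0,0],[0.7,4.5,-80,0,0],[0.7,5,-90,0,0],[0.7,5,-90,0,0],[0.7,5,-90,0,0]]'; python3 - <<'E'
from h import *
s,p,a=tool()
save(grab_frame("wrist"),"wrist13.png"); save(grab_frame("scene"),"scene13.png",(150,100,430,300),2.8)
E
```

```text
time: 15.53
eef_pos: [430.8, 88.2, 334.1]
tool_rot: [-2.295, 1.571, 2.471]
force: [-0.1, -0.0, 0.1]
finger_gap: 12.6
t 15.53 tcp [430.8  88.2 334.1] grasp [430.8  88.2 179.1] stand [-94.8  21.5 179.1] jaw deg 3.07 F [-0.1 -0.   0.1] gap 12.6 q6 [-0.05  0.4   1.96  0.    0.78 -0.11]
```

View pics/scene13.png

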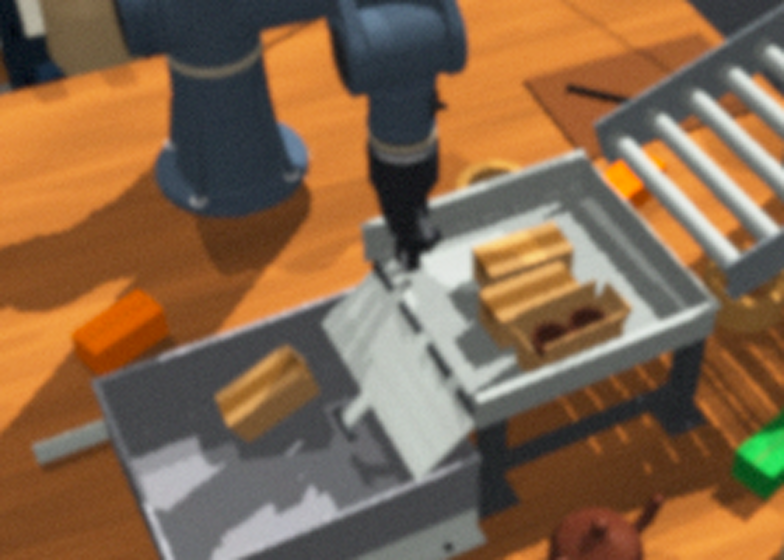

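```bash
python3 -m pendant '[[0.7,0,5,40,0],[0.7,0,5,80,0],[0.7,8,35,95,0],[0.7,18,68,95,0],[0.7,28,102,95,0],[0.7,38,136,95,0],[0.7,48,168,95,0],[0.7,53,194,95,0],[0.7,53,194,95,0],[0.7,53,194,65,0],[0.7,53,194,35,0],[0.7,53,194,35,0]]'; python3 - <<'E'
from h import *
s,p,a=tool()
save(grab_frame("wrist"),"wrist14.png")
E
```

```text
time: 16.63
eef_pos: [481.2, 282.4, 364.1]
tool_rot: [-1.275, 1.558, -2.789]
force: [-1.1, 0.5, -0.9]
finger_gap: 12.7
t 16.63 tcp [481.2 282.4 364.1] grasp [479.4 281.8 209.1] stand [-35.5 212.1 209.1] jaw deg 3.24 F [-1.1  0.5 -0.9] gap 12.7 q6 [ 0.33  0.49  1.64 -0.    1.02  0.27]
```

View pics/wrist14.png

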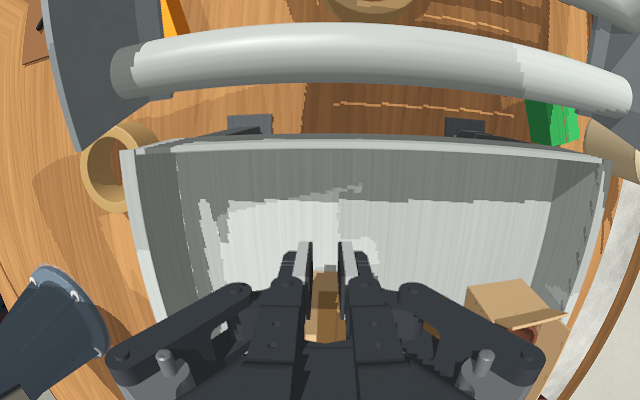

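```bash
python3 -m pendant '[[0.7,0,0,-20,0],[0.7,0,0,-35,0],[0.7,0,0,-35,0],[0.7,0.8,-14,-35,0],[0.7,1.4,-24,-35,0],[0.7,1.9,-34,-35,0],[0.7,2.5,-44,-35,0],[0.7,3,-54,-35,0],[0.7,3.6,-64,-35,0],[0.7,4.1,-74,-35,0],[0.7,4.7,-84,-35,0],[0.7,5.2,-94,-35,0]]'; python3 - <<'E'
from h import *
s,p,a=tool()
save(grab_frame("wrist"),"wrist15.png"); save(grab_frame("scene"),"scene15.png",(150,100,430,300),2.8)
E
```

```text
time: 17.68
eef_pos: [489.0, 187.9, 334.2]
tool_rot: [1.934, 1.571, 0.418]
force: [-0.2, 1.0, -0.5]
finger_gap: 12.8
t 17.68 tcp [489.  187.9 334.2] grasp [489.  187.9 179.2] stand [-31.2 117.8 179.2] jaw deg 3.16 F [-0.2  1.  -0.5] gap 12.8 q6 [0.15 0.49 1.76 0.   0.89 0.1 ]
```

View pics/scene15.png

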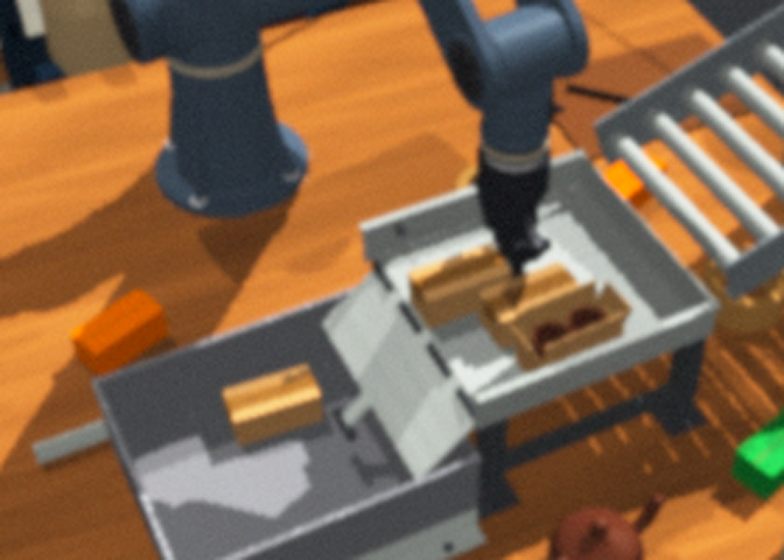

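View pics/wrist15.png

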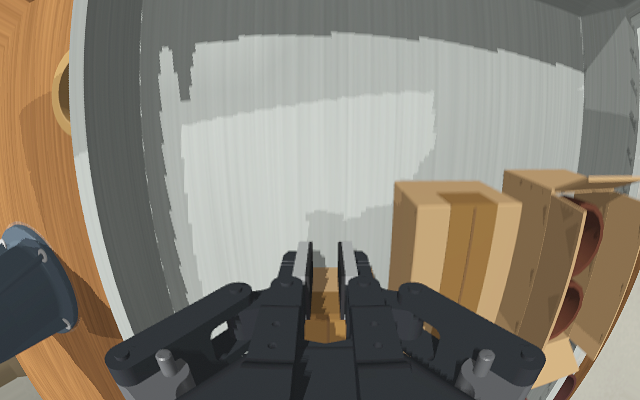

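Carton B is sliding straight toward the flap, and the first carton lies in the tote. I continue to y≈20.

```bash
python3 -m pendant '[[0.7,0.5,-10,0,0],[0.7,1.1,-20,0,0],[0.7,1.7,-30,0,0],[0.7,2.2,-40,0,0],[0.7,2.8,-50,0,0],[0.7,3.4,-60,0,0],[0.7,3.9,-70,0,0],[0.7,4.5,-80,0,0],[0.7,5,-90,0,0],[0.7,5.5,-98,0,0],[0.7,5.5,-98,0,0],[0.7,5.5,-98,0,0]]'; python3 - <<'E'
from h import *
s,p,a=tool()
save(grab_frame("scene"),"scene16.png",(150,100,430,300),2.8)
E
python3 loc2.py | grep carton
```

```text
time: 18.78
eef_pos: [494.5, 90.4, 334.1]
tool_rot: [-2.5, 1.571, 2.267]
force: [-0.5, -0.1, 0.8]
finger_gap: 12.6
t 18.78 tcp [494.5  90.4 334.1] grasp [494.5  90.4 179.1] stand [-31.1  20.1 179.1] jaw deg 3.1 F [-0.5 -0.1  0.8] gap 12.6 q6 [-0.04  0.47  1.81  0.    0.86 -0.1 ]
carton [301. 184.] 524 c [ 30.  107.3] sz [50.2 99.8] ang 1.2 z 192.6 ymax 155.4
open carton pts 237 [ 68.  35. 198.] [135. 193. 222.]
```

View pics/scene16.png

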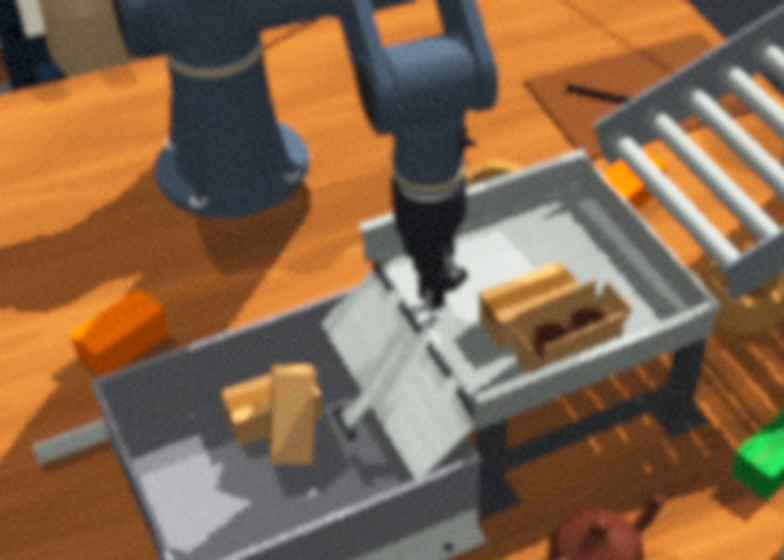

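```bash
python3 -m pendant '[[0.7,0,5,40,0],[0.7,0,5,80,0],[0.7,6,30,95,0],[0.7,16,60,95,0],[0.7,26,90,95,0],[0.7,36,122,95,0],[0.7,46,152,95,0],[0.7,50,170,95,0],[0.7,50,170,95,0],[0.7,50,170,65,0],[0.7,50,170,50,0],[0.7,50,170,50,0]]'; python3 - <<'E'
from h import *
s,p,a=tool()
save(grab_frame("wrist"),"wrist17.png"); save(grab_frame("scene"),"scene17.png",(150,100,430,300),2.8); save(grab_frame("top"),"top17.png",(240,130,500,260),3)
E
```

```text
time: 19.88
eef_pos: [542.6, 260.5, 380.4]
tool_rot: [-1.322, 1.562, -2.837]
force: [-0.1, -1.1, 0.1]
finger_gap: 13.1
t 19.88 tcp [542.6 260.5 380.4] grasp [541.3 260.1 225.4] stand [ 25.1 187.  225.4] jaw deg 3.22 F [-0.1 -1.1  0.1] gap 13.1 q6 [ 0.26  0.53  1.51 -0.    1.11  0.21]
```

View pics/scene17.png

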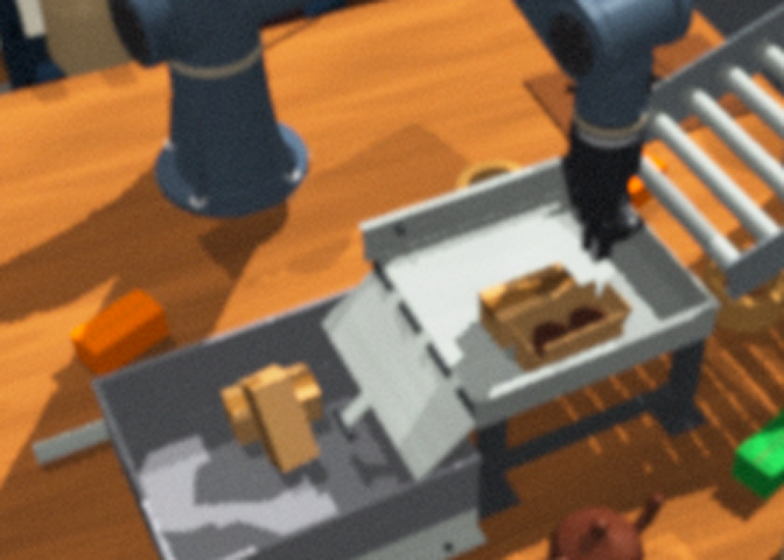

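View pics/wrist17.png

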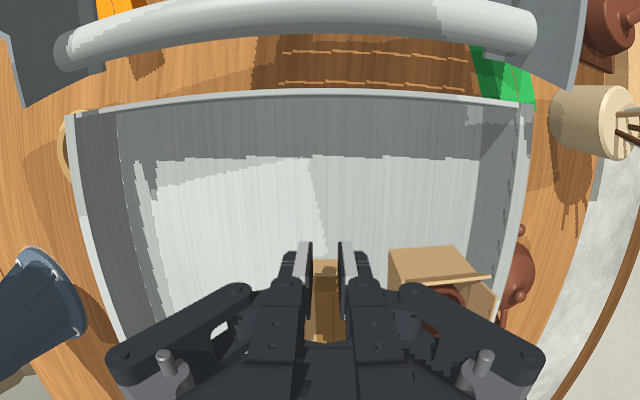

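View pics/top17.png

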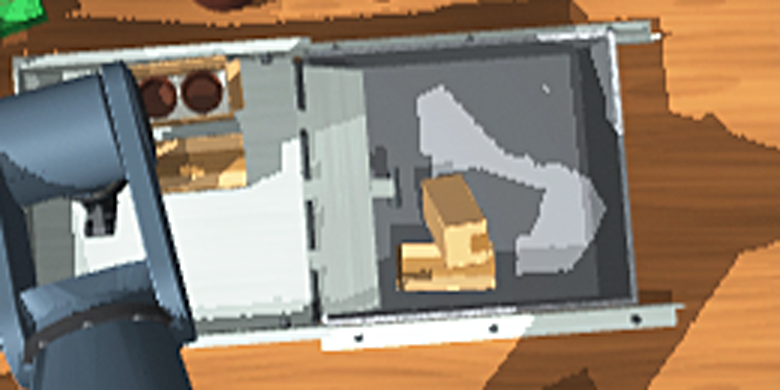

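```bash
python3 -m pendant '[[0.7,-6,0,0,0],[0.7,-6,0,-20,0],[0.7,-6,0,-35,0],[0.7,-6,0,-44,0],[0.7,-6,0,-44,0],[0.7,-5.5,-10,-44,0],[0.7,-5,-20,-44,0],[0.7,-4.4,-30,-44,0],[0.7,-4.4,-30,-44,0]]'; python3 - <<'E'
from h import *
s,p,a=tool()
save(grab_frame("wrist"),"wrist18.png"); save(grab_frame("scene"),"scene18.png",(200,100,480,300),2.8)
E
python3 loc2.py | grep carton
```

```text
time: 20.78
eef_pos: [540.5, 228.8, 341.0]
tool_rot: [1.079, 1.569, -0.438]
force: [-0.2, 0.6, -0.1]
finger_gap: 12.6
t 20.78 tcp [540.5 228.8 341. ] grasp [540.8 228.7 186. ] stand [ 22.8 155.7 186. ] jaw deg 3.05 F [-0.2  0.6 -0.1] gap 12.6 q6 [ 0.21  0.56  1.59 -0.    0.99  0.16]
carton [316. 184.] 333 c [29.  70.1] sz [56.7 50.1] ang 89.9 z 192.6 ymax 97.6
open carton pts 185 [ 71.  50. 198.] [135. 221. 222.]
```

View pics/scene18.png

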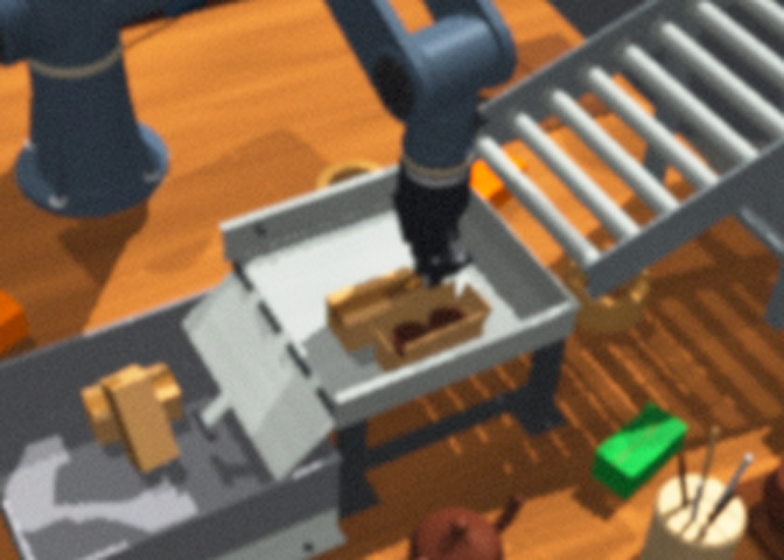

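View pics/wrist18.png

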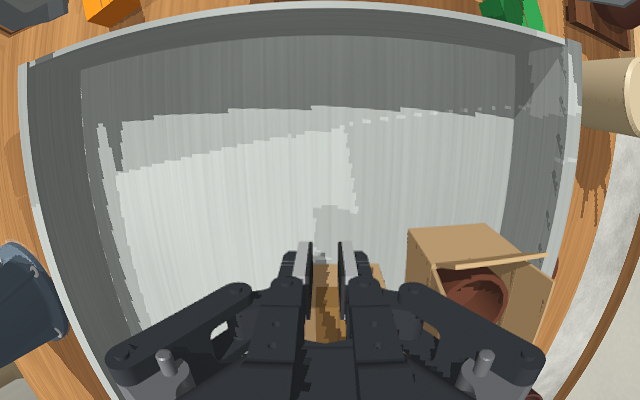

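```bash
python3 -m pendant '[[0.7,0.4,-8,0,0],[0.7,1,-17,0,0],[0.7,1.5,-26,0,0],[0.7,2,-35,0,0],[0.7,2.5,-44,0,0],[0.7,3,-53,0,0],[0.7,3.5,-62,0,0],[0.7,3.5,-62,0,0]]'; python3 - <<'E'
from h import *
s,p,a=tool()
save(grab_frame("wrist"),"wrist19.png"); save(grab_frame("scene"),"scene19.png",(200,100,480,300),2.8)
E
python3 loc2.py | grep carton
```

```text
time: 21.6
eef_pos: [543.8, 167.0, 340.0]
tool_rot: [-0.407, 1.57, -1.925]
force: [0.4, -0.1, -0.2]
finger_gap: 12.8
t 21.6 tcp [543.8 167.  340. ] grasp [543.7 166.8 185. ] stand [ 22.3  93.7 185. ] jaw deg 3.07 F [ 0.4 -0.1 -0.2] gap 12.8 q6 [ 0.1   0.54  1.64 -0.    0.97  0.05]
open carton pts 149 [ 97.  50. 198.] [135. 218. 221.]
```

View pics/wrist19.png

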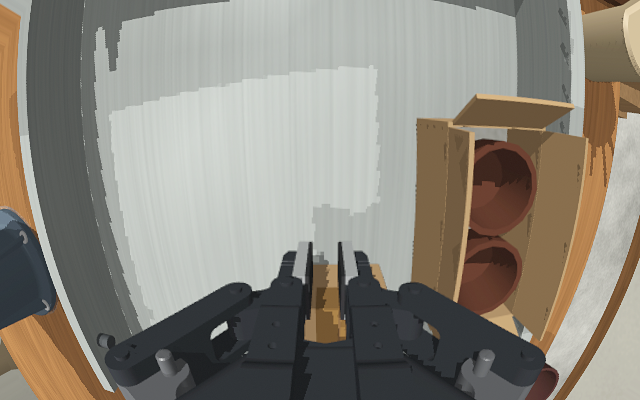

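View pics/scene19.png

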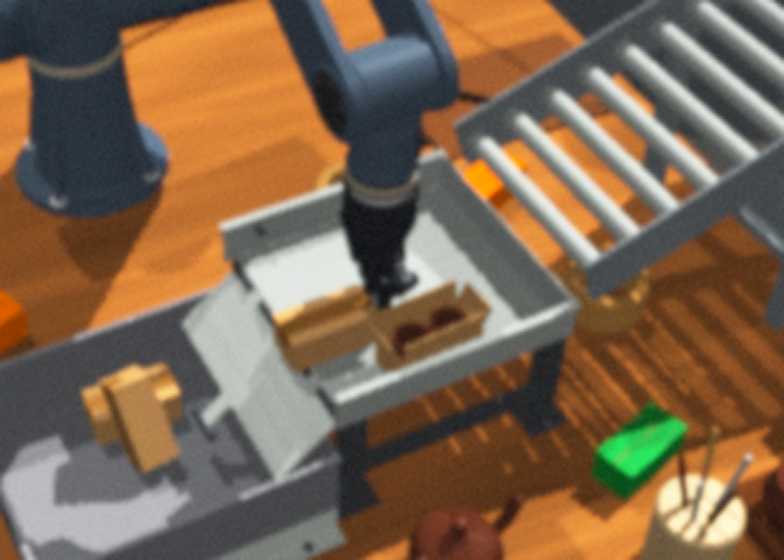

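```bash
python3 -m pendant '[[0.7,0.4,-8,0,0],[0.7,0.9,-16,0,0],[0.7,1.3,-24,0,0],[0.7,1.8,-32,0,0],[0.7,2.2,-40,0,0],[0.7,2.7,-48,0,0],[0.7,3.2,-57,0,0],[0.7,3.7,-66,0,0],[0.7,4.2,-74,0,0],[0.7,4.2,-74,0,0],[0.7,4.2,-74,0,0],[0.7,4.2,-74,0,0]]'; python3 - <<'E'
from h import *
s,p,a=tool()
save(grab_frame("scene"),"scene20.png",(150,100,430,300),2.8)
E
```

```text
time: 22.75
eef_pos: [547.7, 94.9, 340.1]
tool_rot: [-2.58, 1.571, 2.188]
force: [1.0, -0.6, -1.2]
finger_gap: 13.2
t 22.75 tcp [547.7  94.9 340.1] grasp [547.7  94.9 185.1] stand [ 22.2  21.7 185.1] jaw deg 3.16 F [ 1.  -0.6 -1.2] gap 13.2 q6 [-0.03  0.52  1.67  0.    0.95 -0.08]
```

View pics/scene20.png

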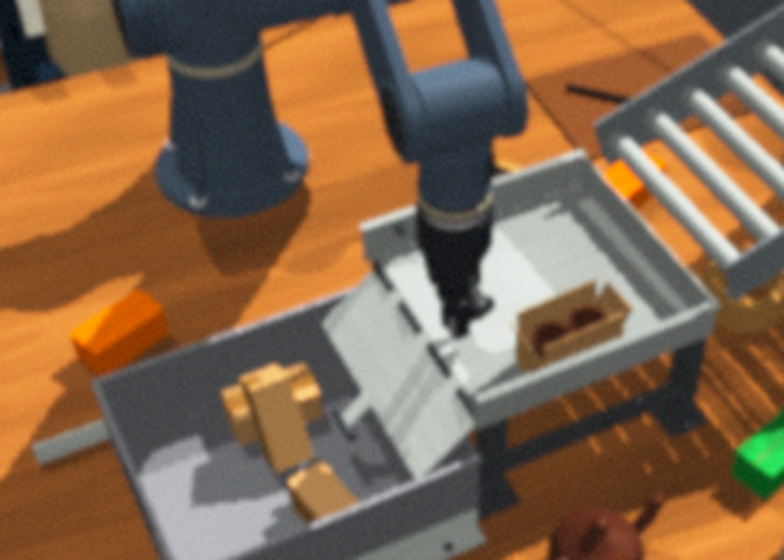

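```bash
python3 -m pendant '[[0.7,0,5,40,0],[0.7,0,5,80,0],[0.7,0,5,120,0],[0.7,-30,20,130,0],[0.7,-60,50,130,0],[0.7,-80,85,130,0],[0.7,-90,120,130,0],[0.7,-100,150,130,0],[0.7,-100,180,130,0],[0.7,-100,180,130,0],[0.7,-100,180,130,0]]'; python3 flap.py; python3 loc2.py; python3 - <<'E'
from h import *
s,p,a=tool()
f=grab_frame("top"); save(f,"top21.png"); save(grab_frame("scene"),"scene21.png")
S=st(np.nan_to_num(cloud(f),nan=-9999)); C=f["img"].astype(int)
K=(abs(S[...,0])<135)&(S[...,1]<-20)&(S[...,1]>-330)&(S[...,2]>15)&(S[...,2]<140)&(C[...,0]-C[...,2]>40)
n,l,stt,c=cv2.connectedComponentsWithStats(K.astype(np.uint8))
for i in range(1,n):
    if stt[i,4]>60: q=S[l==i]; print(c[i].round(),stt[i,4],q.min(0).round(),q.max(0).round(),np.percentile(q[:,2],[5,25,50,75,95]).round())
E
```

```text
time: 23.72
eef_pos: [447.0, 276.6, 470.1]
tool_rot: [1.121, 1.571, -0.391]
force: [-0.4, -0.8, -0.1]
finger_gap: 12.6
flap slope deg 40.1 theta 2.471 1266
tote far end 205 y [-336.5 -332.  -328.6] z 107.9
tote near end 389 y [-55.7 -45.6 -35.3] z 109.0
tote +x 149 x [127.3 142.  145.5]
tote -x 139 x [-138.2 -135.1 -132.1]
back wall [267.6 269.2 270.9] 57
chute min y [240.37669861 242.11034522]
carton [286. 159.] 69 c [104.6 152.3] sz [38.6 56.5] ang 37.6 z 194.8 ymax 168.3
open carton pts 236 [ 68.  55. 198.] [135. 236. 222.]
t 23.82 tcp [447.5 274.9 469.9] grasp [447.4 274.8 314.9] stand [-67.8 206.9 314.9] jaw deg 3.22 F [ 0.4 -0.4 -0.3] gap 12.9 q6 [ 0.34  0.32  1.6  -0.    1.23  0.28]
[384. 166.] 465 [  32. -186.   17.] [ 135. -126.   59.] [31. 50. 52. 54. 56.]
[390. 211.] 856 [-114. -207.   16.] [   6. -105.  116.] [ 36.  46.  51.  95. 110.]
```

View pics/top21.png

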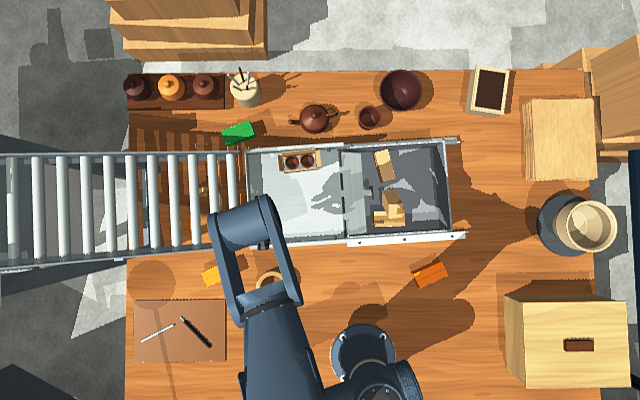

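View pics/scene21.png

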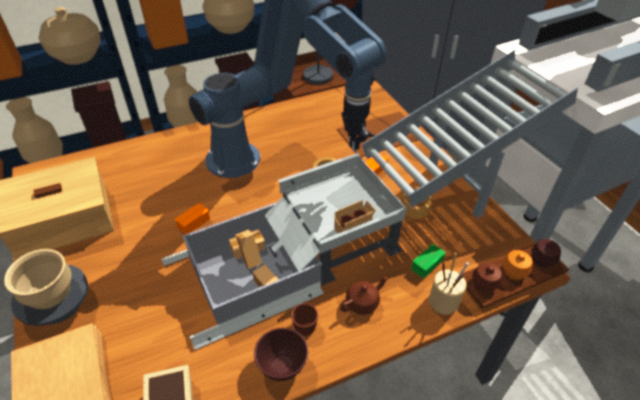

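```bash
python3 -m pendant '[[0.7,0,0,0,0],[0.7,0,0,0,0],[0.7,0,0,0,0],[0.7,0,0,0,0],[0.7,0,0,0,0],[0.7,0,0,0,0]]' >/dev/null; python3 - <<'E'
from h import *
f=grab_frame("top"); a=cv2.imread("pics/top21.png")[:,:,::-1].astype(int)
d=abs(f["img"].astype(int)-a).max(2); print((d[140:250,340:460]>40).sum(),(d[145:180,275:325]>40).sum(),(d[60:140,230:430]>40).sum())
hand_in()
E
```

```text
26 0 0
the job is handed in; nothing more can be done
```

The job is handed in, with no verdict reported; by my last checks everything is where the task asks.

**What I did:** I pushed the tote about 87 mm along its rails until it stood against the stop and no longer moved under 13 N. I then held the flap by the two ends of its T-pull and swung it over slowly onto its open stop. The three sealed cartons I pushed from behind, one at a time, over the flap into the tote. The whole run took about 25 s of the 72 s.

**Last checks:**
- **Flap:** it measured 2.47 rad, which is on the open stop.
- **Tote:** its far end was at stand y of about -335 mm, so it is home.
- **Sealed cartons:** all three are in the tote. Two lie flat. The middle one leans across the first with its high edge at about 116 mm; I estimate its centre at about 60 mm, under the 100 mm limit, but did not measure it directly.
- **Open carton:** it stands upright in the tray, where it started.
- **Bystanders:** the teapot and small cup look unmoved in the top view. The two tape rolls were partly hidden in the last pictures and I did not measure them, though the tool never went near them.
- **Stillness:** two pictures taken about half a second apart differed by only 26 pixels in the tote area and none elsewhere, so the scene looked at rest.
- **Robot:** it stands clear above the tray, touching nothing.

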